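# Clear the carton from under the hook and hang up the basket

### The job

Take the small carton that stands under the double hook of the rack and set it gently on top of the pile of cartons, lined up with the pile. Then hang the steel basket by its handle on both prongs of that hook, and let go so that it hangs quietly; leave the tools and tape round about where they lie.

Things in the scene. Friction and masses are not known exactly. Their poses are not given: they have to be found in the camera images.
- hook_rack: Fixed rack on the right: two posts (y = -80, +80 mm) on a steel foot (200 mm wide, 12 mm thick, x = -50 to +70 mm), a double hook between them, a shelf with two jars above. Origin: on the bench midway between the posts; z up, y along the posts. Its -x side, with the hook, faces the robot's left (within 0.3 rad). A rubber bar (front x = -42 mm, z = 58 to 78 mm) steadies the back of a hung basket.
- shelf_edge (a point): Middle of the lower front edge of the rack's shelf (220 mm wide), 60 mm before the posts, 355 mm above the bench; axes as the rack. It overhangs the hook, so a hand pointing straight down does not fit there: lean it 30 to 45 degrees, wrist out on the rack's open -x side, fingers pointing in and down.
- hook_seat (a point): Point midway between the prongs where the handle bar's axis lies when hung, 90 mm before the posts, 187 mm above the bench; axes as the rack. Prongs: 8 mm rods at y = -40 and +40 mm, sloping down from the rack at 21 degrees to a V-shaped trough, then upturned to tips at x = -25 mm, 23 mm above this point. The bar's axis must pass over the tips 30 mm or more above this point.
- basket: Loose open steel basket, 100 (x) x 130 (y) x 55 mm, about 0.3 kg, with a rigid upright bail handle in its y-z plane. Origin: centre of the underside. Handle bar: level, 8 mm round, 108 mm long along y, axis 155 mm above the origin, with a black grip sleeve (14 mm diameter, 44 mm long) in the middle that fits between the prongs. Hung, its underside is 32 mm above the bench.
- bail_grip (a point): Centre of the handle's black grip sleeve, on the bar's axis, 155 mm above the basket's origin; axes as the basket. Grip the sleeve across the bar.
- carton: The loose brown carton to be moved, 62 (own x) x 106 (own y) x 42 mm high, about 0.2 kg, standing alone on the bench beneath the hook, long side pointing out of the rack's open side. Origin: centre of the underside. The hook is above it: draw it out along the rack's -x before lifting it high.
- pile_top: Upper carton of the pile of two, same kind and size as carton (62 x 106 x 42 mm, own y along the long side, which points roughly to the robot's left and right), loose, about 0.3 kg. Origin: centre of its underside; its top is 42 mm higher. The height of the pile varies from start to start (top face 56 to 84 mm above the bench): feel for it.
- pliers: Blue-handled pliers, 129 mm, loose bystander lying near the front edge of the bench; leave alone.
- cutters: Red-handled cutters, 129 mm, loose bystander lying left of the middle near the front edge; leave alone.
- driver_small: Green-handled screwdriver, 137 mm, loose bystander lying at the front; leave alone.
- tape_kapton: Roll of yellow tape, 60 mm across, 12 mm high, loose bystander lying beyond the rack, towards the screen; leave alone.
Not all that is in view belongs to the job. Leave any red look-alike of the pile_top alone.

How it is judged:
On the way, in this order (a step that is already met when the one before it is completed fails the run):
1. the carton rests on the pile, released (contact force between carton and pile_top above 0.5 N and contact force between the fingers and carton below 0.1 N and z of carton in the frame of pile_top above 0.037 m and horizontal distance between carton and pile_top below 0.025 m and angle between the y axis of carton and the y axis of pile_top, either way round below 0.2 rad and linear speed of carton below 0.03 m/s), for 0.2 s.
2. the basket is lifted off the bench (height (world z) of basket above 0.02 m), for 0.1 s.
At the end, for the whole second after the job is handed in: The carton rests on the pile's upper carton, centres within 25 mm, long sides parallel within 0.2 rad. The basket hangs by its handle bar on both prongs behind the tips, grip within 20 mm sideways of the hook's middle, upright within 0.3 rad, swaying under 0.1 m/s (contact force between carton and pile_top above 0.5 N and z of carton in the frame of pile_top above 0.037 m and horizontal distance between carton and pile_top below 0.025 m and angle between the y axis of carton and the y axis of pile_top, either way round below 0.2 rad and contact force between basket and hook_rack above 0.5 N and x of bail_grip in the frame of hook_seat between -0.018 and 0.05 m and y of bail_grip in the frame of hook_seat between -0.02 and 0.02 m and z of bail_grip in the frame of hook_seat between -0.01 and 0.025 m and angle between the y axis of basket and the y axis of hook_rack, either way round below 0.2 rad and angle between basket's own z axis and vertical below 0.3 rad and linear speed of basket below 0.1 m/s and linear speed of carton below 0.03 m/s); the robot touches nothing.
It fails at once if the carton is slammed or pressed hard onto the pile (over 40 N) (contact force between carton and pile_top above 40 N).
It fails at once if the pile is shoved more than 30 mm (distance of pile_top from where it was at the start of the episode above 0.03 m).
It fails at once if the basket is tipped over (angle between basket's own z axis and vertical above 0.9 rad).
It fails at once if a bystander tool or the tape is moved more than 30 mm (distance of any of pliers, cutters, driver_small, tape_kapton from where it was at the start of the episode above 0.03 m).
It also fails if it takes over 66 s, if anything falls off the work surface, if the arm or the gripper's body presses on something with over 40 N, if the wrist force passes 120 N, or if a joint passes its speed limit or range.

### The arm

A 6-joint arm with a two-finger parallel gripper is mounted at the origin on a cart in front of the work surface, level with it; the furniture and walls round the work are solid. World frame = base frame: x ahead of the robot, y to its left, z up, the work surface at z = 0. Lengths are in m, angles in rad, forces in N, time in s.
With the tool pointing down it reaches from about 0.275 to 0.775 m from the base axis. Payload 14.6 kg.
Tool frame: the origin (TCP) lies at the centre of the arm's flange, where the gripper is bolted on; the fingertips stand 173 mm ahead of it and the grasp point (between the pads) lies 155 mm ahead of it; y points along the fingers, z is the direction in which the jaws open and shut, and the axes are right-handed (so a half turn about y gives the same grasp; the last joint's range is limited). The gripper opens to 85 mm and grips with 20 to 120 N. Pads are 22 mm wide; open, the fingers measure 114 mm over their backs; the gripper's body (76 mm by 85 mm) begins 54 mm behind the grasp point. The pads swing forward as they close: fully open they stand 13 mm farther back than shut.
Start: joints at [-1.356, 0.263, -0.048, 1.259, 0, 1.415], TCP at [0.19, -0.49, 0.405] pointing down, gripper open.
Joint ranges: [-2.65, 2.65], [-0.89, 1.7], [-1.18, 1.37], [-2.13, 2.11], [-1.35, 1.29], [-3.14, 3.14]. Speed limits (rad/s): [1.89, 1.89, 2.57, 2.79, 3.14, 3.14].

### API

Orientations are given as a unit quaternion [w, x, y, z].
In Python, from station import robot gives the robot as it stands.
- The arm moves only by the tool play_rows, never from a script. Its arguments are lists of equal length, an entry for each row: "dp": the shift along the tool's x, y, z in mm, a list of three; "roll": the turn about the tool's y in rad; "fingers": the gripper command: -1 is shut, 1 is fully open, values between are in proportion. A call has 1 to 5 rows; each row is the pose to reach, as a shift and turn from the pose commanded when the call began, along the tool's axes at that moment; what a row does not reach only later rows make up. A row lasts 1/12 s, in which the tool goes at most 41.7 mm and 7.16 degrees, less where a joint would pass 70% of its speed; a pose out of reach is approached as far as the arm can. A call with a gripper value outside its range is refused whole. The fingers move at their own pace and stop on an object; "force" is the grip in N (left out, the last holds). Time passes only in rows, so rows that repeat a pose let the fingers close. It gives the time, the measured TCP pose, the force and the opening at its end, in the units of the state.
- robot.state(): the state, without advancing time (a new reading comes with each control period).
- robot.get_image(name): name is "scene" or "side" or "wrist"; returns (picture, depth): 420x560x3 uint8, blue, green, red; 420x560 float32, m along the optical axis (not along the pixel's ray), 0 where there is no reading.
- robot.camera_model(name): a dict with "fx", "fy", "cx", "cy" (pixels), "dist" ([k1, k2, p1, p2, k3] as OpenCV has them; the pictures are not rectified), "xyz" and "attitude" of the camera in the world. Camera axes: x right, y up, looking along -z (the intrinsics and any distortion apply to the point x, -y, -z); pixel columns grow to the right and rows downward; lengths in m; the calibration is good to about 2 mm. A picture is of the moment at which its call begins: read the wrist's pose just before it. camera_model takes no time and is no camera call; for the wrist camera it gives the pose at the moment of the call.
- robot.close_job(): hands the job in, once; it reports no verdict.
The state is a dict: "clock": time; "q": joint angles; "dq": joint speeds; "effort": joint torques, N m; "tool_pos": TCP position; "orientation": TCP orientation; "wrist_force": force on the tool from outside, world axes, zero at the start; "torque": the same for the moment, N m; "width": finger opening in m.
Only numpy, scipy, OpenCV 4.12 (cv2) and the standard library are available. Lean on these libraries where they do the work, as an engineer would, in place of code of your own. Each camera call takes 0.05 s, during which the arm holds its last target.

## Working session

There is one attempt and no reset: what is moved stays moved. The work goes in short steps, Python scripts to look and compute and a tool call to move; the robot and the scene stay as the last step left them, time stands still between calls to the robot, and variables do not carry over. Pictures are saved under pics/ and viewed, and the job is handed in when it is done.

Besides the shell and the picture viewer there is one more tool, called in YAML: its name, and indented under it one key for each argument. play_rows: Moves the arm, as the interface text tells. Its arguments: {"type":"object","properties":{"dp":{"type":"array","items":{"type":"array","items":{"type":"number"}}},"roll":{"type":"array","items":{"type":"number"}},"fingers":{"type":"array","items":{"type":"number"}},"force":{"type":"number"}},"required":["dp","roll","fingers"]}

```bash
ls -la; mkdir -p pics; python3 - <<'E'
from station import robot
import cv2,json
print(robot.state())
for n in ("scene","side","wrist"):
    print(n,robot.camera_model(n))
    im,d=robot.get_image(n)
    cv2.imwrite(f"pics/{n}0.png",im)
    import numpy as np; np.save(f"pics/{n}0.npy",d)
E
```

```text
total 12
drwxr-xr-x  3 agent agent 4096 Dec  7 16:19 .
drwxr-xr-x 23 root  root  4096 Dec  7 16:19 ..
drwxr-xr-x  2 agent agent 4096 Dec  7 16:19 pics
{'clock': 0.0, 'q': array([-1.35631640e+00,  2.63561248e-01, -4.89350445e-02,  1.25938494e+00,
       -1.10089355e-05,  1.41550368e+00]), 'dq': array([-7.41651099e-04, -6.84362268e-05,  6.73536956e-04,  7.00058804e-04,
       -1.51984713e-03,  5.85620403e-05]), 'effort': array([-5.59274718e-03, -6.37620521e+01,  3.84557498e+01,  1.39200536e-02,
       -3.12319125e-04, -1.04211531e-04]), 'tool_pos': array([ 0.18971722, -0.48943737,  0.40420582]), 'orientation': array([ 0.12997555, -0.13000603,  0.69543886, -0.69467228]), 'wrist_force': array([ 0.78397373, -0.07875771, -0.07634137]), 'torque': array([-0.03320375,  0.01285779, -0.0046695 ]), 'width': 0.08524780526945516}
scene {'fx': 381.64439863772253, 'fy': 381.64439863772253, 'cx': 278.80216698891655, 'cy': 200.90272750335097, 'dist': array([-0.08125583,  0.        ,  0.        ,  0.        ,  0.        ]), 'xyz': array([-0.25814356,  0.63856424,  0.77967924]), 'attitude': array([-0.38923442, -0.22458638,  0.43776066,  0.77873175])}
side {'fx': 508.41952843165933, 'fy': 508.41952843165933, 'cx': 276.4749174348844, 'cy': 207.7229449603858, 'dist': array([0.04169302, 0.        , 0.        , 0.        , 0.        ]), 'xyz': array([1.03355368, 0.64927554, 1.50582796]), 'attitude': array([0.34525841, 0.09483468, 0.25057802, 0.89945187])}
wrist {'fx': 320.34810425850793, 'fy': 320.34810425850793, 'cx': 277.8071201309132, 'cy': 210.33433179070516, 'dist': array([-0.00711913,  0.        ,  0.        ,  0.        ,  0.        ]), 'xyz': array([ 0.25510135, -0.46399139,  0.37380428]), 'attitude': array([ 0.81706733, -0.11395483,  0.07883935, -0.55964241])}
```

View pics/scene0.png

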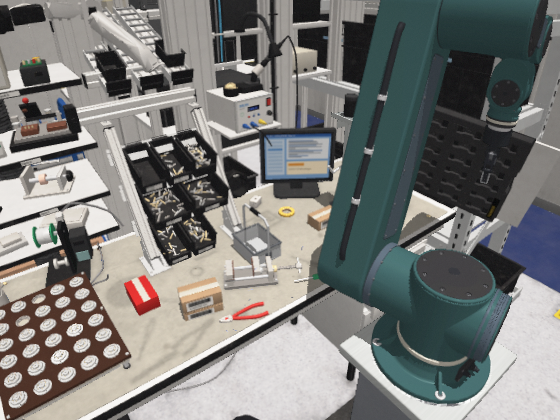

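View pics/side0.png

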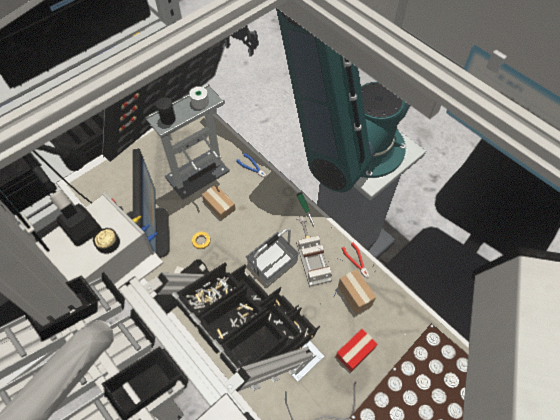

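View pics/wrist0.png

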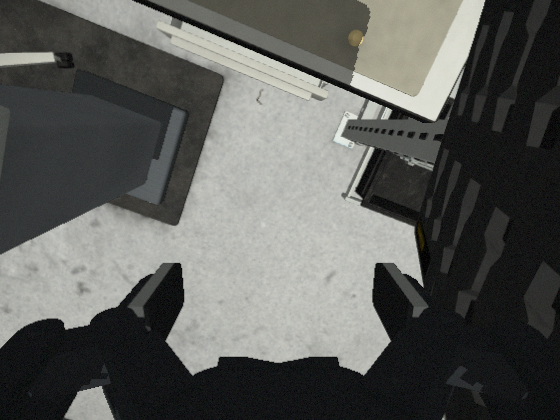

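```bash
cat > h.py <<'E'
import numpy as np, cv2
from scipy.spatial.transform import Rotation as R
from station import robot
def rot(q): return R.from_quat([q[1],q[2],q[3],q[0]]).as_matrix()
def rays(cm,uv):
    K=np.array([[cm['fx'],0,cm['cx']],[0,cm['fy'],cm['cy']],[0,0,1.]])
    n=cv2.undistortPoints(np.asarray(uv,float).reshape(-1,1,2),K,np.asarray(cm['dist'],float)).reshape(-1,2)
    d=np.c_[n[:,0],-n[:,1],-np.ones(len(n))]
    return d@rot(cm['attitude']).T
def plane(cm,uv,z):
    d=rays(cm,uv); o=np.asarray(cm['xyz'])
    return o+d*((z-o[2])/d[:,2])[:,None]
def cloud(cm,dep):
    h,w=dep.shape; u,v=np.meshgrid(np.arange(w),np.arange(h))
    d=rays(cm,np.c_[u.ravel(),v.ravel()])
    P=np.asarray(cm['xyz'])+d*dep.ravel()[:,None]
    P[dep.ravel()<=0]=np.nan
    return P.reshape(h,w,3)
def proj(cm,P):
    P=np.atleast_2d(P); c=(P-np.asarray(cm['xyz']))@rot(cm['attitude'])
    c=c*[1,-1,-1]
    K=np.array([[cm['fx'],0,cm['cx']],[0,cm['fy'],cm['cy']],[0,0,1.]])
    return cv2.projectPoints(c.reshape(-1,1,3),np.zeros(3),np.zeros(3),K,np.asarray(cm['dist'],float))[0].reshape(-1,2)
E
python3 - <<'E'
from h import *
s=robot.state(); print("tool axes cols\n",rot(s['orientation']).round(3))
for n in("scene","side"):
    cm=robot.camera_model(n); d=np.load(f"pics/{n}0.npy"); P=cloud(cm,d); np.save(f"pics/{n}P.npy",P)
    im=cv2.imread(f"pics/{n}0.png")
    if n=="side": crop=(110,80,320,240)
    else: crop=(110,180,250,160)
    x,y,w,h=crop
    cv2.imwrite(f"pics/{n}z.png",cv2.resize(im[y:y+h,x:x+w],(800,600 if w/h<1.4 else int(800*h/w)),interpolation=cv2.INTER_CUBIC))
    pts={"side":[(218,200),(355,287),(271,250),(200,240),(250,163),(354,260),(305,208),(165,107),(198,98)],"scene":[(200,300),(258,240),(286,211),(245,311)]}[n]
    for u,v in pts: print(n,u,v,P[v,u].round(3))
E
```

```text
tool axes cols
 [[-0.932 -0.     0.361]
 [-0.361  0.001 -0.932]
 [-0.    -1.    -0.001]]
scene 200 300 [0.436 0.386 0.055]
scene 258 240 [0.622 0.082 0.   ]
scene 286 211 [ 0.707 -0.103  0.002]
scene 245 311 [0.375 0.29  0.005]
side 218 200 [ 0.573 -0.166  0.041]
side 355 287 [0.466 0.368 0.066]
side 271 250 [0.553 0.082 0.003]
side 200 240 [ 0.703 -0.103  0.005]
side 250 163 [ 0.374 -0.234  0.001]
side 354 260 [0.376 0.289 0.003]
side 305 208 [0.365 0.046 0.018]
side 165 107 [ 0.616 -0.283  0.436]
side 198 98 [ 0.513 -0.274  0.405]
```

View pics/sidez.png

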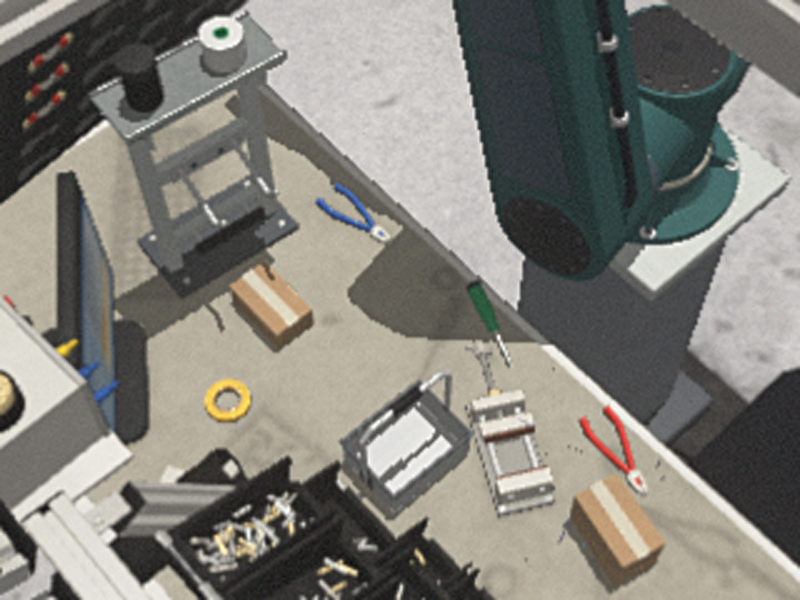

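View pics/scenez.png

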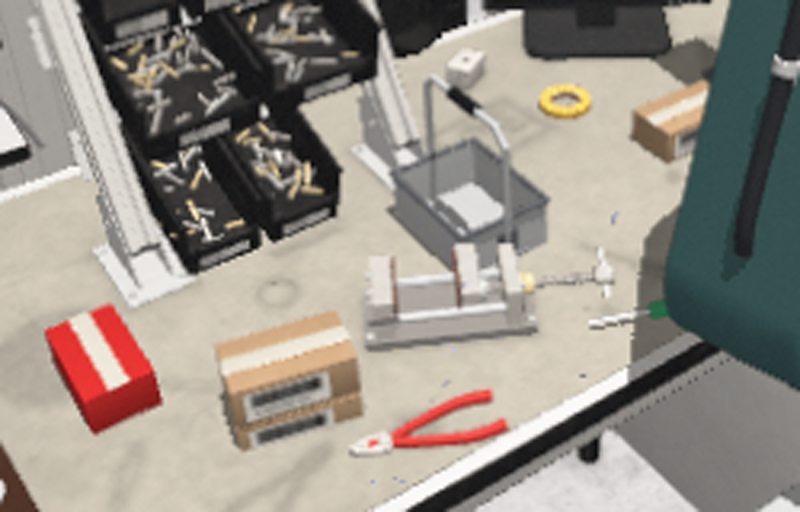

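```bash
python3 - <<'E'
from h import *
im=cv2.imread("pics/side0.png"); P=np.load("pics/sideP.npy"); S=np.load("pics/sceneP.npy")
def fit(name,P,lo,hi,zr):
    m=np.all((P[...,:2]>lo)&(P[...,:2]<hi),-1)&(P[...,2]>zr[0])&(P[...,2]<zr[1])
    Q=P[m]; r=cv2.minAreaRect(Q[:,:2].astype(np.float32)*1000)
    print(name,len(Q),"med",np.median(Q,0).round(4),"z5/95",np.percentile(Q[:,2],[5,50,95]).round(4),"rect",np.round(r[0],1),np.round(r[1],1),round(r[2],1)); print(cv2.boxPoints(r).round(1).tolist()); return m
fit("carton",P,[.48,-.27],[.66,-.08],(.034,.05))
fit("pile",P,[.38,.28],[.54,.46],(.045,.1))
fit("pileS",S,[.38,.28],[.54,.46],(.045,.1))
fit("shelf",P,[.40,-.45],[.75,-.15],(.34,.385))
fit("foot",P,[.40,-.45],[.75,-.15],(.008,.016))
fit("basketrim",P,[.45,.0],[.65,.18],(.048,.062))
fit("handle",P,[.42,-.05],[.70,.22],(.14,.175))
fit("handleS",S,[.42,-.05],[.70,.22],(.14,.175))
m=fit("all>.1 near rack",P,[.40,-.45],[.75,-.05],(.15,.25))
Q=P[m]; print(Q[::8].round(3).tolist()[:60])
E
```

```text
carton 487 med [ 0.5712 -0.168   0.0413] z5/95 [0.0357 0.0413 0.0471] rect [ 569.4 -169.6] [108.2  63.8] 88.8
[[536.2999877929688, -223.0], [600.0999755859375, -224.3000030517578], [602.4000244140625, -116.19999694824219], [538.5999755859375, -114.80000305175781]]
pile 785 med [0.4672 0.3754 0.0693] z5/95 [0.0524 0.0693 0.075 ] rect [461.2 355.3] [142.8  71. ] 82.5
[[416.6000061035156, 289.20001220703125], [487.0, 279.8999938964844], [505.79998779296875, 421.3999938964844], [435.3999938964844, 430.70001220703125]]
pileS 921 med [0.4488 0.3779 0.0671] z5/95 [0.0488 0.0671 0.07  ] rect [457.1 358.5] [144.3  68.7] 79.8
[[410.5, 293.6000061035156], [478.1000061035156, 281.3999938964844], [503.70001220703125, 423.3999938964844], [436.0, 435.5]]
shelf 1529 med [ 0.5611 -0.2829  0.3646] z5/95 [0.3573 0.3646 0.376 ] rect [ 576.4 -347.3] [191. 286.] 85.4
[[426.20001220703125, -431.1000061035156], [711.2999877929688, -453.8999938964844], [726.5999755859375, -263.6000061035156], [441.3999938964844, -240.8000030517578]]
foot 904 med [ 0.5749 -0.2895  0.0114] z5/95 [0.0083 0.0114 0.0153] rect [ 5
[... 1879 characters left out ...]
, -0.321, 0.212], [0.53, -0.298, 0.221], [0.505, -0.291, 0.206], [0.469, -0.296, 0.172], [0.547, -0.313, 0.216], [0.526, -0.301, 0.209], [0.479, -0.311, 0.161], [0.566, -0.326, 0.214], [0.547, -0.309, 0.213], [0.522, -0.303, 0.198], [0.48, -0.305, 0.162], [0.575, -0.323, 0.219], [0.555, -0.308, 0.217], [0.531, -0.3, 0.204], [0.479, -0.307, 0.154], [0.579, -0.318, 0.222], [0.555, -0.31, 0.209], [0.531, -0.303, 0.196], [0.476, -0.301, 0.152], [0.576, -0.312, 0.22], [0.553, -0.302, 0.21], [0.515, -0.273, 0.205], [0.583, -0.312, 0.221], [0.56, -0.303, 0.21], [0.515, -0.268, 0.204], [0.59, -0.321, 0.213], [0.57, -0.305, 0.211], [0.544, -0.301, 0.193], [0.609, -0.326, 0.22], [0.589, -0.31, 0.218]]
```

```bash
python3 - <<'E'
from h import *
for n in("scene","side"):
    P=np.load(f"pics/{n}P.npy").reshape(-1,3)
    m=(np.hypot(P[:,0]-.1897,P[:,1]+.4894)<.16)&(P[:,2]>.15)&(P[:,2]<.75)
    Q=P[m]; 
    az=np.arctan2(-.4894,.1897); r=np.array([np.cos(az),np.sin(az)]); t=np.array([-r[1],r[0]])
    d=Q[:,:2]-[.1897,-.4894]
    for z in np.arange(.2,.75,.025):
        k=(Q[:,2]>=z)&(Q[:,2]<z+.025)
        if k.sum()>5: print(n,round(z,3),k.sum(),"rad",np.percentile(d[k]@r,[2,98]).round(3),"tan",np.percentile(d[k]@t,[2,98]).round(3))
E
python3 - <<'E'
import cv2
im=cv2.imread("pics/scene0.png"); cv2.imwrite("pics/wr.png",cv2.resize(im[0:260,380:560],(540,780)[::1],interpolation=cv2.INTER_CUBIC)[:600])
E
```

```text
scene 0.2 273 rad [0.098 0.133] tan [-0.077  0.09 ]
scene 0.225 333 rad [-0.05   0.129] tan [-0.098  0.099]
scene 0.25 469 rad [-0.058  0.118] tan [-0.106  0.106]
scene 0.275 427 rad [-0.074  0.115] tan [-0.115  0.105]
scene 0.3 570 rad [-0.073  0.103] tan [-0.121  0.121]
scene 0.325 560 rad [-0.071  0.1  ] tan [-0.13   0.124]
scene 0.35 600 rad [-0.039  0.093] tan [-0.107  0.129]
scene 0.375 440 rad [-0.039  0.103] tan [-0.033  0.13 ]
scene 0.4 217 rad [-0.042  0.002] tan [-0.035  0.037]
scene 0.425 280 rad [-0.045 -0.006] tan [-0.04   0.041]
scene 0.45 262 rad [-0.05   0.002] tan [-0.039  0.04 ]
scene 0.475 302 rad [-0.056  0.023] tan [-0.046  0.05 ]
scene 0.5 406 rad [-0.058  0.024] tan [-0.052  0.055]
scene 0.525 418 rad [-0.058  0.026] tan [-0.051  0.053]
scene 0.55 411 rad [-0.055  0.025] tan [-0.048  0.051]
scene 0.575 374 rad [-0.054  0.023] tan [-0.044  0.047]
scene 0.6 142 rad [-0.096  0.008] tan [-0.061  0.045]
scene 0.625 108 rad [-0.111  0.01 ] tan [-0.063 -0.032]
scene 0.65 76 rad [-0.069  0.014] tan [-0.063 -0.044]
scene 0.675 65 rad [-0.059  0.016] tan [-0.062 -0.046]
scene 0.7 40 rad [-0.082  0.012] tan [-0.057 -0.039]
side 0.2 102 rad [0.109 0.132] tan [-0.056  0.089]
side 0.225 54 rad [-0.043  0.122] tan [-0.012  0.101]
side 0.25 85 rad [-0.056  0.116] tan [-0.007  0.109]
side 0.275 73 rad [-0.073  0.053] tan [-0.011  0.017]
side 0.3 138 rad [-0.074  0.028] tan [-0.016  0.019]
side 0.325 147 rad [-0.069  0.005] tan [-0.01   0.022]
side 0.35 38 rad [-0.066 -0.021] tan [-0.002  0.029]
```

View pics/wr.png

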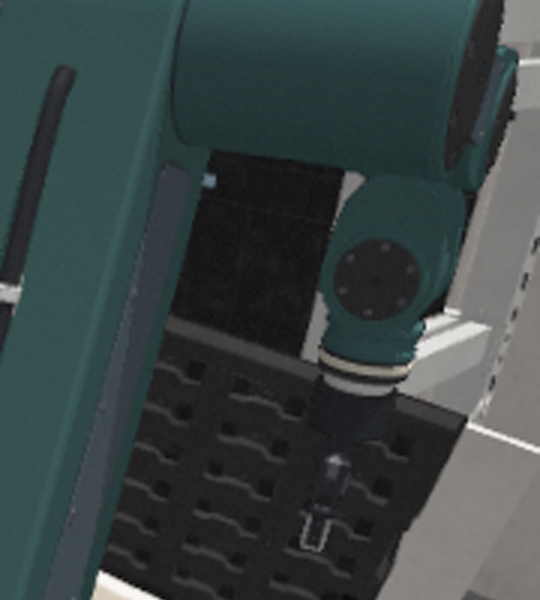

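```bash
python3 - <<'E'
import cv2
im=cv2.imread("pics/side0.png")
for n,(x,y,w,h) in {"rk":(140,75,110,82),"rk2":(160,140,80,60),"pl":(325,260,66,50),"bk":(240,220,66,50)}.items():
    cv2.imwrite(f"pics/c_{n}.png",cv2.resize(im[y:y+h,x:x+w],(w*800//w,h*800//w),interpolation=cv2.INTER_CUBIC))
E
```

```text
(no output)
```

View pics/c_rk.png

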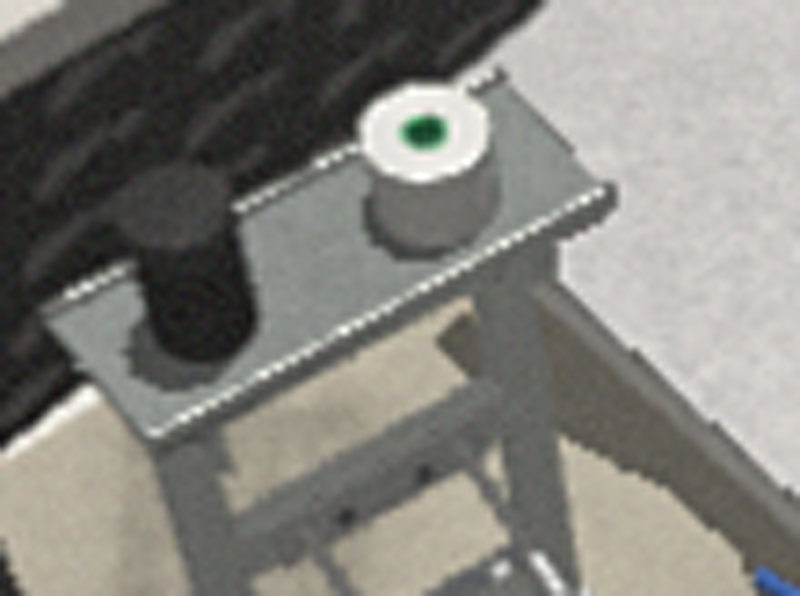

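View pics/c_rk2.png

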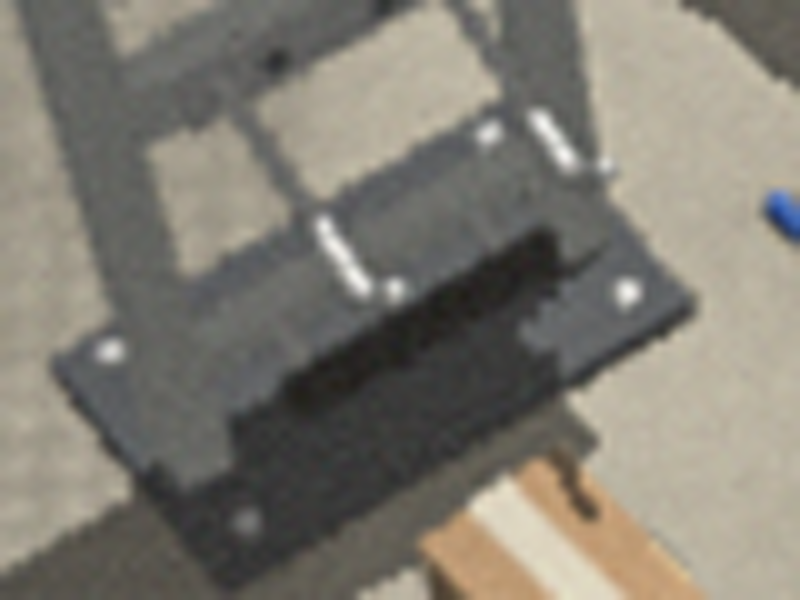

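View pics/c_pl.png

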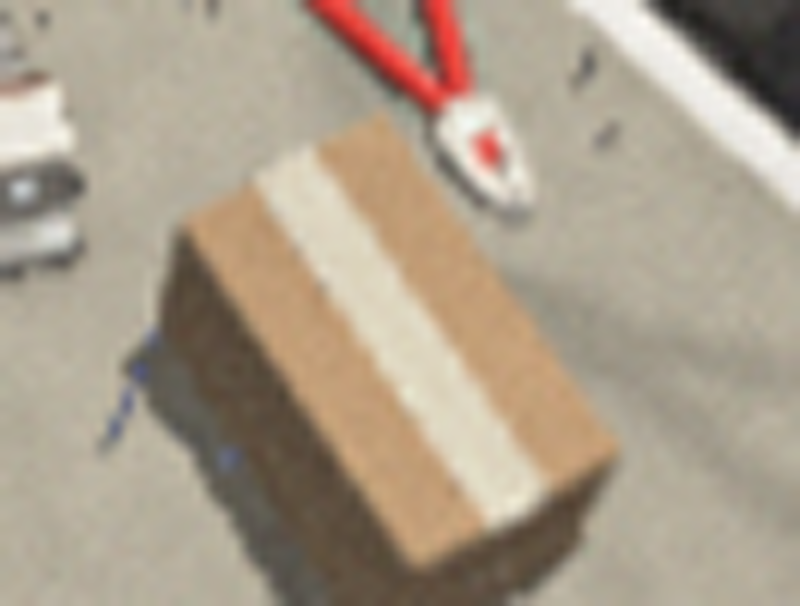

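View pics/c_bk.png

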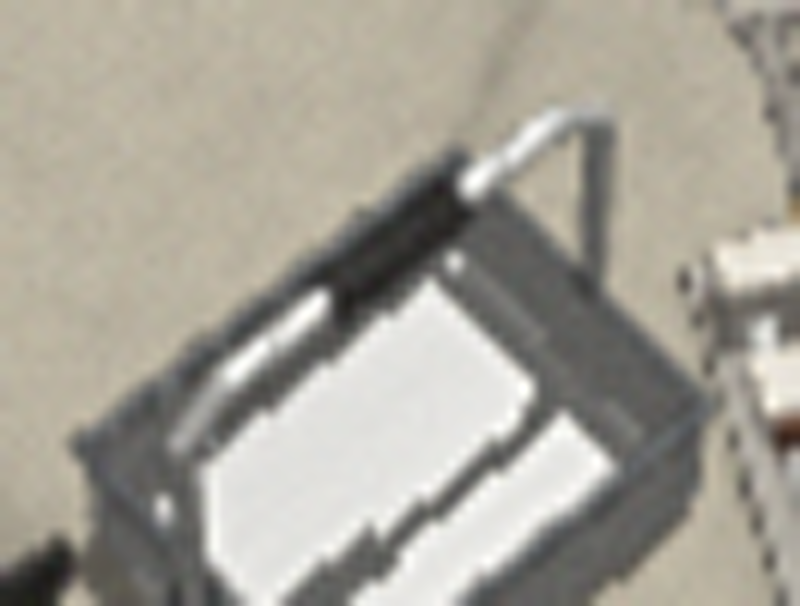

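```bash
python3 - <<'E'
from h import *
cm=robot.camera_model("side")
def px(o,s,pts): return np.array([[o[0]+(a+.5)/s-.5,o[1]+(b+.5)/s-.5] for a,b in pts])
rk=px((140,75),800/110,[(150,437),(612,190),(500,75),(42,310)])
for z in(.362,.367): 
    q=plane(cm,rk,z); print("shelf z",z,q.round(4).tolist(),"len",np.linalg.norm(q[0]-q[1]),np.linalg.norm(q[2]-q[1]))
f=px((160,140),10,[(235,590),(695,305),(505,55),(58,358)]); q=plane(cm,f,.012); print("foot",q.round(4).tolist(), np.linalg.norm(q[0]-q[1]))
b=px((160,140),10,[(110,350),(488,132),(628,292),(247,520)]);q=plane(cm,b,.013); print("bolts",q.round(4).tolist(),"c",q.mean(0), "yaw",np.degrees(np.arctan2(*(q[2]-q[3])[[1,0]])),np.degrees(np.arctan2(*(q[1]-q[0])[[1,0]])))
t=px((160,140),10,[(393,290),(603,168)]); q=plane(cm,t,.212); print("tips",q.round(4).tolist(),np.linalg.norm(q[0]-q[1]))
p=px((325,260),800/66,[(385,115),(618,452),(418,568),(185,225)])
for z in(.066,.070,.074):
    q=plane(cm,p,z);print("pile",z,q.mean(0).round(4),np.linalg.norm(q-np.roll(q,-1,0),axis=1).round(4),"yaw",np.degrees(np.arctan2(*(q[1]-q[0])[[1,0]])),np.degrees(np.arctan2(*(q[2]-q[3])[[1,0]])))
s=px((240,220),800/66,[(335,295),(468,185)]);q=plane(cm,s,.158);print("sleeve",q.round(4).tolist(),q.mean(0),np.linalg.norm(q[0]-q[1]),np.degrees(np.arctan2(*(q[1]-q[0])[[1,0]])))
r=px((240,220),800/66,[(80,445),(460,150),(712,405)]);q=plane(cm,r,.055);print("rim",q.round(4).tolist(),np.linalg.norm(q[0]-q[1]),np.linalg.norm(q[2]-q[1]))
# scene sleeve: triangulate
sc=robot.camera_model("scene")
im=cv2.imread("pics/scene0.png"); x0,y0=110,180; k=800/250
uv=px((110,180),k,[(461,101)]); print("sleeve scene z.157",plane(sc,uv,.157), "side centre proj", proj(sc,q[:1]))
P=np.load("pics/sideP.npy")
m=np.all(np.abs(P[...,:2]-[.462,.357])<[.02,.03],-1)&(P[...,2]>.03); print("pile z side",np.median(P[m][:,2]))
S=np.load("pics/sceneP.npy"); m=np.all(np.abs(S[...,:2]-[.462,.357])<[.02,.03],-1)&(S[...,2]>.03); print("pile z scene",np.median(S[m][:,2]))
E
```

```text
shelf z 0.362 [[0.6587, -0.2707, 0.362], [0.4414, -0.2503, 0.362], [0.4358, -0.3321, 0.362], [0.6529, -0.3532, 0.362]] len 0.21825203904766405 0.08194055029602583
shelf z 0.367 [[0.6603, -0.2666, 0.367], [0.444, -0.2464, 0.367], [0.4384, -0.3278, 0.367], [0.6546, -0.3488, 0.367]] len 0.2172979968029978 0.08158236465489864
foot [[0.6498, -0.2672, 0.012], [0.455, -0.2542, 0.012], [0.4357, -0.3889, 0.012], [0.6381, -0.388, 0.012]] 0.1951880344576668
bolts [[0.6226, -0.3777, 0.013], [0.4627, -0.3644, 0.013], [0.4697, -0.2741, 0.013], [0.6297, -0.287, 0.013]] c [ 0.5461724  -0.32581036  0.013     ] yaw 175.3841869303497 175.2171089311068
tips [[0.5987, -0.2005, 0.212], [0.5206, -0.1937, 0.212]] 0.07841382073478813
pile 0.066 [0.4617 0.3736 0.066 ] [0.1029 0.0596 0.1032 0.0606] yaw 76.94317688613984 77.50215791939864
pile 0.07 [0.4633 0.3744 0.07  ] [0.1026 0.0595 0.1029 0.0605] yaw 76.94317688613991 77.5021579193986
pile 0.074 [0.4649 0.3751 0.074 ] [0.1023 0.0593 0.1026 0.0603] yaw 76.94317688613992 77.50215791939863
sleeve [[0.597, 0.1176, 0.158], [0.5524, 0.1168, 0.158]] [0.57472572 0.11721508 0.158     ] 0.04459700107553746 -178.95819819207938
rim [[0.6417, 0.0653, 0.055], [0.5102, 0.0668, 0.055], [0.5119, 0.1669, 0.055]] 0.13156294468888402 0.10006725165032679
sleeve scene z.157 [[0.57300512 0.12313153 0.157     ]] side centre proj [[258.13179405 222.37182336]]
pile z side 0.8948745345368501
pile z scene 0.06778709655562365
```

```bash
cat >> h.py <<'E'
def plan(xyz,ang=None):
    s=robot.state(); A=rot(s['orientation']); p=np.asarray(s['tool_pos'])
    d=(np.asarray(xyz)-p)@A*1000
    cur=np.degrees(np.arctan2(A[1,0],A[0,0])); r=0
    if ang is not None: r=-np.radians((ang-cur+180)%360-180)
    n=max(np.linalg.norm(d)/41,abs(np.degrees(r))/7.1)
    print(f"t={s['clock']:.2f} pos {p.round(4)} xang {cur:.2f} down {A[2,1]:.4f} q {s['q'].round(2)} F {s['wrist_force'].round(1)} w {s['width']:.4f}\n  dp {d.round(1)} roll {r:.3f} rows {n:.1f}")
E
python3 - <<'E'
from h import *
cm=robot.camera_model("side")
uv=np.array([[110+(a+.5)/2.5-.5,80+(b+.5)/2.5-.5] for a,b in[(232,289),(268,265),(313,312),(277,344)]])
q=plane(cm,uv,.042);print(q.round(4).tolist(),q.mean(0),np.degrees(np.arctan2(*(q[2]-q[1])[[1,0]])),np.degrees(np.arctan2(*(q[3]-q[0])[[1,0]])))
plan([.30,-.10,.405],-92)
E
```

```text
[[0.6005, -0.215, 0.042], [0.5396, -0.2129, 0.042], [0.5419, -0.1127, 0.042], [0.6092, -0.1062, 0.042]] [ 0.5728006  -0.16168974  0.042     ] 88.6536677612524 85.41698406267136
t=0.15 pos [ 0.1897 -0.4895  0.4043] xang -158.81 down -1.0000 q [-1.36  0.26 -0.05  1.26  0.    1.42] F [ 0.5 -1.   0.3] w 0.0851
  dp [-243.6   -0.4 -323.3] roll -1.166 rows 9.9
```

play_rows:
  dp:
    - [-24, 0, -32]
    - [-48, 0, -64]
    - [-73, 0, -97]
    - [-97, 0, -129]
    - [-122, 0, -162]
  roll: [-0.11, -0.23, -0.35, -0.46, -0.58]
  fingers: [1, 1, 1, 1, 1]

```text
clock: 0.57
tool_pos: [0.2448, -0.2926, 0.4044]
orientation: [0.325, -0.325, 0.628, -0.628]
wrist_force: [2.1, -0.6, 0.4]
width: 0.0852
```

```bash
python3 -c "
from h import *
plan([.30,-.10,.405],-92)
plan([.40,-.10,.405],-92)"
```

```text
t=0.57 pos [ 0.2448 -0.2926  0.4044] xang -125.32 down -1.0000 q [-1.09  0.02 -0.35  1.2   0.    1.1 ] F [ 2.1 -0.6  0.4] w 0.0852
  dp [-189.    -0.5  -66.3] roll -0.581 rows 4.9
t=0.57 pos [ 0.2448 -0.2926  0.4044] xang -125.32 down -1.0000 q [-1.09  0.02 -0.35  1.2   0.    1.1 ] F [ 2.1 -0.6  0.4] w 0.0852
  dp [-246.9   -0.5   15.3] roll -0.581 rows 6.0
```

play_rows:
  dp:
    - [-37, 0, -13]
    - [-75, 0, -26]
    - [-113, 0, -40]
    - [-151, 0, -53]
    - [-189, 0, -66]
  roll: [-0.11, -0.23, -0.35, -0.46, -0.58]
  fingers: [1, 1, 1, 1, 1]

```text
clock: 0.98
tool_pos: [0.2998, -0.1048, 0.4048]
orientation: [-0.487, 0.487, -0.512, 0.513]
wrist_force: [0.9, -1.0, 0.4]
width: 0.0855
```

```bash
python3 -c "
from h import *
plan([.50,-.12,.33],-92.5)"
```

```text
t=0.98 pos [ 0.2998 -0.1048  0.4048] xang -92.88 down -1.0000 q [-0.59 -0.1  -0.46  1.21  0.    1.03] F [ 0.9 -1.   0.4] w 0.0855
  dp [  5.1  74.9 200.7] roll -0.007 rows 5.2
```

play_rows:
  dp:
    - [0, 14, 38]
    - [0, 28, 76]
    - [0, 42, 114]
    - [0, 57, 152]
    - [0, 70, 190]
  roll: [0, 0, 0, 0, 0]
  fingers: [1, 1, 1, 1, 1]

```text
clock: 1.4
tool_pos: [0.4916, -0.1168, 0.3334]
orientation: [0.486, -0.486, 0.514, -0.513]
wrist_force: [0.5, -0.3, 0.8]
width: 0.0849
```

```bash
python3 -c "
from h import *
plan([.57,-.133,.25],-92.5)
cm=robot.camera_model('wrist'); im,d=robot.get_image('wrist'); cv2.imwrite('pics/w1.png',im); np.save('pics/w1P.npy',cloud(cm,d)); print(cm['xyz'])
import json; json.dump({k:np.asarray(v).tolist() for k,v in cm.items()},open('pics/w1.json','w'))
im,d=robot.get_image('scene'); cv2.imwrite('pics/s1.png',im)"
```

```text
t=1.40 pos [ 0.4916 -0.1168  0.3334] xang -93.13 down -1.0000 q [-0.39  0.26 -0.25  1.06 -0.    1.23] F [ 0.5 -0.3  0.8] w 0.0849
  dp [11.9 83.4 79.2] roll -0.011 rows 2.8
[ 0.49557454 -0.04681637  0.30296529]
```

View pics/w1.png

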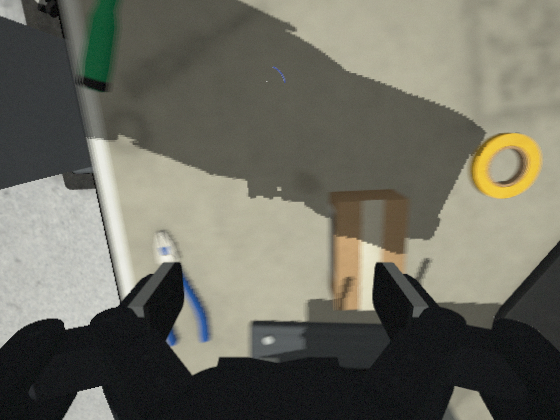

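```bash
python3 - <<'E'
from h import *
import json
cm={k:np.array(v) if isinstance(v,list) else v for k,v in json.load(open('pics/w1.json')).items()}
P=np.load('pics/w1P.npy')
m=np.all((P[...,:2]>[.5,-.235])&(P[...,:2]<[.66,-.08]),-1)&(np.abs(P[...,2]-.042)<.005)
Q=P[m]; r=cv2.minAreaRect(Q[:,:2].astype(np.float32)*1000); print(len(Q),r,Q.mean(0),np.median(Q[:,2]))
for y in (-.19,-.17,-.15,-.13):
    k=np.abs(Q[:,1]-y)<.005; print(y,np.percentile(Q[k][:,0],[2,98]).round(4))
print("ymax",np.percentile(Q[:,1],99))
m=np.all((P[...,:2]>[.40,-.30])&(P[...,:2]<[.66,-.23]),-1)&(np.abs(P[...,2]-.012)<.004); Q=P[m]
for x in(.46,.48,.5,.52): 
    k=np.abs(Q[:,0]-x)<.006; print("foot front",x,np.percentile(Q[k][:,1],97).round(4))
E
```

```text
6575 ((568.2451171875, -169.6917724609375), (106.62456512451172, 62.32945251464844), 89.44985961914062) [ 0.5644509  -0.15978236  0.04237202] 0.04242025282855599
-0.19 [0.5373 0.5729]
-0.17 [0.5379 0.5977]
-0.15 [0.5382 0.5979]
-0.13 [0.5383 0.5979]
ymax -0.11689862382691904
foot front 0.46 -0.2556
foot front 0.48 -0.2573
foot front 0.5 -0.259
foot front 0.52 -0.2607
```

```bash
python3 -c "
from h import *
plan([.568,-.135,.178],-90.6)"
```

```text
t=1.50 pos [ 0.4936 -0.1175  0.3316] xang -93.08 down -1.0000 q [-0.39  0.27 -0.24  1.06  0.    1.23] F [-0.7 -0.5  0.3] w 0.0853
  dp [ 13.7 153.4  75.6] roll -0.043 rows 4.2
```

play_rows:
  dp:
    - [7, 15, 37]
    - [14, 40, 75]
    - [14, 78, 75]
    - [14, 115, 75]
    - [14, 150, 75]
  roll: [-0.02, -0.043, -0.043, -0.043, -0.043]
  fingers: [1, 1, 1, 1, 1]

```text
clock: 1.92
tool_pos: [0.5638, -0.1354, 0.1828]
orientation: [0.497, -0.497, 0.503, -0.503]
wrist_force: [1.5, 0.1, -1.0]
width: 0.0853
```

play_rows:
  dp:
    - [0, 0, 0]
    - [0, 0, 0]
    - [0, 0, 0]
    - [0, 0, 0]
    - [0, 0, 0]
  roll: [0, 0, 0, 0, 0]
  fingers: [-0.3, -1, -1, -1, -1]
  force: 40

```text
clock: 2.33
tool_pos: [0.5645, -0.1357, 0.1867]
orientation: [-0.497, 0.497, -0.502, 0.504]
wrist_force: [0.1, -0.2, -1.4]
width: 0.0613
```

```bash
python3 -c "
from h import *
plan([.568,-.03,.20],-90.6)
plan([.4625,.374+.035,.30],-102.8)"
```

```text
t=2.33 pos [ 0.5645 -0.1357  0.1867] xang -90.70 down -1.0000 q [-0.38  0.5  -0.3   0.77 -0.    1.21] F [ 0.1 -0.2 -1.4] w 0.0613
  dp [-105.7  -13.4    2.3] roll -0.002 rows 2.6
t=2.33 pos [ 0.5645 -0.1357  0.1867] xang -90.70 down -1.0000 q [-0.38  0.5  -0.3   0.77 -0.    1.21] F [ 0.1 -0.2 -1.4] w 0.0613
  dp [-543.3 -114.2 -108.3] roll 0.211 rows 13.8
```

play_rows:
  dp:
    - [-20, 0, 0]
    - [-45, 0, 0]
    - [-70, 0, 0]
    - [-95, 0, 0]
    - [-110, 0, 0]
  roll: [0, 0, 0, 0, 0]
  fingers: [-1, -1, -1, -1, -1]

```text
clock: 2.75
tool_pos: [0.5653, -0.0235, 0.186]
orientation: [-0.498, 0.497, -0.502, 0.503]
wrist_force: [0.7, 0.5, -1.9]
width: 0.0612
```

play_rows:
  dp:
    - [0, 0, 0]
    - [0, 0, 0]
    - [0, 0, 0]
    - [0, 0, 0]
    - [0, 0, 0]
  roll: [0, 0, 0, 0, 0]
  fingers: [-1, 1, 1, 1, 1]

```text
clock: 3.17
tool_pos: [0.5655, -0.0263, 0.185]
orientation: [-0.497, 0.497, -0.503, 0.504]
wrist_force: [0.1, -0.1, 0.4]
width: 0.0855
```

```bash
python3 -c "
from h import *
plan([.568,-.06,.178],-90.6)
cm=robot.camera_model('side'); im,d=robot.get_image('side'); P=cloud(cm,d)
cv2.imwrite('pics/side2.png',cv2.resize(im[80:320,110:430],(800,600)))
cm=robot.camera_model('wrist'); im,d=robot.get_image('wrist'); cv2.imwrite('pics/w2.png',im)
P=cloud(cm,d)
m=np.all((P[...,:2]>[.52,-.2])&(P[...,:2]<[.63,.02]),-1)&(np.abs(P[...,2]-.042)<.006)
Q=P[m]; r=cv2.minAreaRect(Q[:,:2].astype(np.float32)*1000); print(len(Q),r,np.median(Q[:,2]))"
```

```text
t=3.17 pos [ 0.5655 -0.0263  0.185 ] xang -90.76 down -1.0000 q [-0.19  0.49 -0.34  0.75 -0.    1.39] F [ 0.1 -0.1  0.4] w 0.0855
  dp [33.7  7.   3. ] roll -0.003 rows 0.8
18333 ((570.6159057617188, -31.710323333740234), (54.23339080810547, 102.30889892578125), 87.9632797241211) 0.04234264798908978
```

View pics/side2.png

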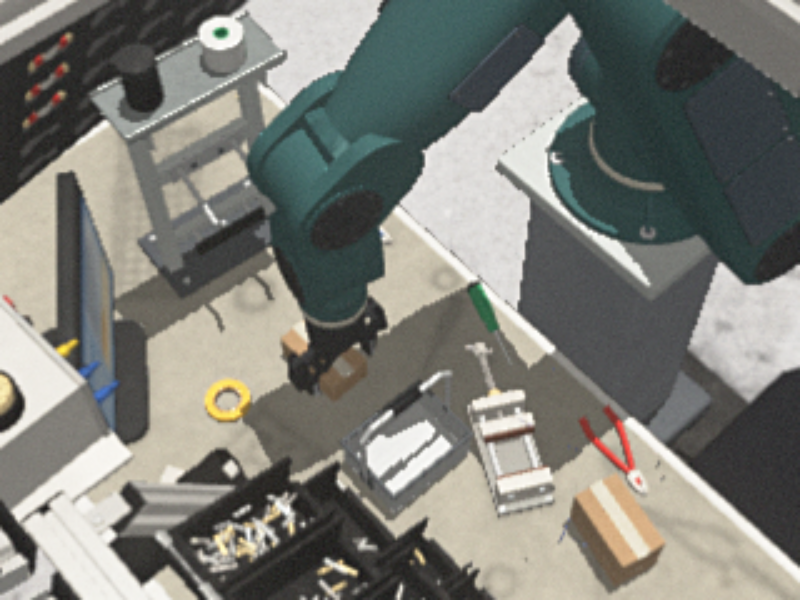

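View pics/w2.png

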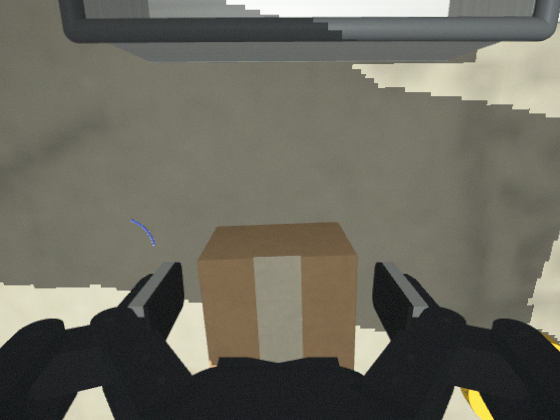

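play_rows:
  dp:
    - [15, 0, 2]
    - [30, 3, 3]
    - [30, 9, 3]
    - [30, 9, 3]
    - [30, 9, 3]
  roll: [0, 0, 0, 0, 0]
  fingers: [1, 1, 1, 1, 1]

```text
clock: 3.68
tool_pos: [0.5677, -0.0553, 0.1753]
orientation: [0.497, -0.497, 0.504, -0.503]
wrist_force: [-0.7, 0.1, 0.2]
width: 0.0852
```

play_rows:
  dp:
    - [0, 0, 0]
    - [0, 0, 0]
    - [0, 0, 0]
    - [0, 0, 0]
    - [0, 0, 0]
  roll: [0, 0, 0, 0, 0]
  fingers: [-0.3, -1, -1, -1, -1]
  force: 40

```text
clock: 4.1
tool_pos: [0.5679, -0.055, 0.1761]
orientation: [-0.497, 0.497, -0.503, 0.503]
wrist_force: [-1.9, 1.6, 5.7]
width: 0.0621
```

```bash
python3 -c "
from h import *
plan([.4625,.374,.30],-102.8)
cm=robot.camera_model('wrist'); im,d=robot.get_image('wrist'); cv2.imwrite('pics/w3.png',im)
P=cloud(cm,d)
m=np.all((P[...,:2]>[.52,-.2])&(P[...,:2]<[.63,.02]),-1)&(np.abs(P[...,2]-.042)<.004)
m[:,:190]=0;m[:,370:]=0
Q=P[m]; 
for x in(.55,.56,.57,.58,.59):
  k=np.abs(Q[:,0]-x)<.003; print(x,np.percentile(Q[k][:,1],[50,97,99.5]).round(4))"
```

```text
t=4.10 pos [ 0.5679 -0.055   0.1761] xang -90.66 down -1.0000 q [-0.24  0.5  -0.34  0.73  0.    1.34] F [-1.9  1.6  5.7] w 0.0621
  dp [-427.8 -123.9 -110.3] roll 0.212 rows 11.2
0.55 [-0.0357 -0.0078 -0.007 ]
0.56 [-0.0357 -0.0077 -0.0066]
0.57 [-0.036  -0.0074 -0.0065]
0.58 [-0.0356 -0.0075 -0.0065]
0.59 [-0.0358 -0.0071 -0.0063]
```

View pics/w3.png

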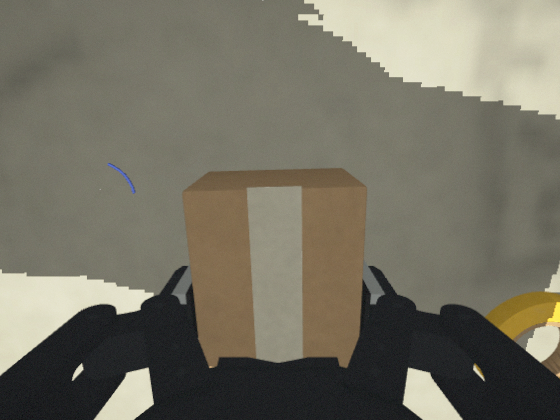

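```bash
python3 -c "
from h import *
for n in('side','scene'):
  P=np.load(f'pics/{n}P.npy').reshape(-1,3)
  for y in np.arange(-.05,.6,.05):
    o=[]
    for x in np.arange(.3,.7,.05):
      k=(P[:,0]>=x)&(P[:,0]<x+.05)&(P[:,1]>=y)&(P[:,1]<y+.05)&(P[:,2]<.6); o.append(round(float(np.percentile(P[k][:,2],98)),2) if k.sum()>3 else None)
    print(n,round(y,2),o)
"
```

```text
side -0.05 [0.59, 0.01, 0.01, 0.01, 0.01, 0.01, 0.01, 0.01]
side 0.0 [0.54, 0.02, 0.01, 0.01, 0.01, 0.01, 0.01, 0.01]
side 0.05 [0.01, 0.02, 0.05, 0.01, 0.06, 0.06, 0.06, 0.01]
side 0.1 [0.01, 0.01, 0.04, 0.06, 0.16, 0.16, 0.16, 0.19]
side 0.15 [0.01, 0.01, 0.06, 0.06, 0.06, 0.06, 0.06, 0.16]
side 0.2 [0.01, 0.01, 0.06, 0.06, 0.06, 0.01, 0.09, 0.15]
side 0.25 [0.01, 0.02, 0.01, 0.06, 0.06, 0.01, 0.09, 0.19]
side 0.3 [0.01, 0.01, 0.08, 0.08, 0.01, 0.01, 0.09, 0.1]
side 0.35 [0.01, 0.01, 0.08, 0.08, 0.03, 0.01, 0.09, 0.11]
side 0.4 [0.01, 0.01, 0.07, 0.08, 0.07, 0.01, 0.01, 0.05]
side 0.45 [0.01, 0.01, 0.01, 0.01, 0.04, 0.05, 0.05, 0.01]
side 0.5 [0.01, 0.01, 0.01, 0.01, 0.04, 0.05, 0.05, 0.01]
side 0.55 [0.01, 0.06, 0.06, 0.06, 0.06, 0.05, 0.01, 0.06]
scene -0.05 [-0.06, -0.8, 0.0, 0.0, 0.0, 0.0, 0.0, 0.0]
scene 0.0 [0.0, 0.0, 0.0, 0.0, 0.0, 0.0, 0.0, 0.0]
scene 0.05 [0.0, 0.02, 0.04, 0.0, 0.06, 0.06, 0.06, -0.79]
scene 0.1 [0.0, 0.01, 0.04, 0.05, 0.16, 0.16, 0.16, 0.18]
scene 0.15 [0.0, 0.0, 0.06, 0.06, 0.06, 0.06, 0.06, 0.15]
scene 0.2 [0.0, 0.01, 0.06, 0.06, 0.05, 0.0, 0.08, 0.15]
scene 0.25 [0.01, 0.01, 0.0, 0.05, 0.06, 0.0, 0.07, 0.18]
scene 0.3 [0.0, 0.01, 0.07, 0.07, None, 0.0, 0.09, 0.15]
scene 0.35 [0.0, 0.01, 0.07, 0.07, None, 0.0, 0.09, 0.15]
scene 0.4 [0.0, 0.0, 0.07, 0.07, 0.01, 0.0, 0.0, 0.05]
scene 0.45 [0.0, 0.0, 0.0, 0.0, 0.04, 0.04, 0.04, 0.0]
scene 0.5 [0.0, 0.0, 0.0, 0.0, 0.04, 0.04, 0.04, 0.0]
scene 0.55 [0.0, 0.06, 0.05, 0.06, 0.06, 0.0, 0.0, 0.06]
```

play_rows:
  dp:
    - [0, -20, 0]
    - [0, -55, 0]
    - [0, -95, 0]
    - [0, -135, 0]
    - [0, -175, 0]
  roll: [0, 0, 0, 0, 0]
  fingers: [-1, -1, -1, -1, -1]

```text
clock: 4.57
tool_pos: [0.5674, -0.055, 0.3526]
orientation: [0.497, -0.497, 0.503, -0.503]
wrist_force: [2.3, -0.6, -2.6]
width: 0.0617
```

```bash
python3 -c "
from h import *
plan([.4625,.374,.36],-102.8)"
```

```text
t=4.57 pos [ 0.5674 -0.055   0.3526] xang -90.67 down -1.0000 q [-0.24  0.36 -0.05  1.16  0.    1.34] F [ 2.3 -0.6 -2.6] w 0.0617
  dp [-427.7   -7.3 -109.9] roll 0.212 rows 10.8
```

play_rows:
  dp:
    - [-5, -35, -2]
    - [-30, -60, -10]
    - [-70, -60, -22]
    - [-108, -60, -32]
    - [-146, -60, -42]
  roll: [0, 0.05, 0.1, 0.15, 0.21]
  fingers: [-1, -1, -1, -1, -1]

```text
clock: 4.98
tool_pos: [0.5268, 0.0926, 0.4111]
orientation: [-0.441, 0.44, -0.553, 0.553]
wrist_force: [0.9, -0.4, -1.4]
width: 0.0615
```

```bash
python3 -c "
from h import *
plan([.4625,.374,.40],-102.8)"
```

```text
t=4.98 pos [0.5268 0.0926 0.4111] xang -102.89 down -1.0000 q [ 0.02  0.28 -0.01  1.28  0.    1.82] F [ 0.9 -0.4 -1.4] w 0.0615
  dp [-260.    11.1 -125.5] roll -0.002 rows 7.0
```

play_rows:
  dp:
    - [-35, 0, -17]
    - [-71, 0, -34]
    - [-107, 0, -51]
    - [-143, 0, -69]
    - [-180, 0, -87]
  roll: [0, 0, 0, 0, 0]
  fingers: [-1, -1, -1, -1, -1]

```text
clock: 5.4
tool_pos: [0.4813, 0.2877, 0.4108]
orientation: [-0.442, 0.442, -0.552, 0.552]
wrist_force: [0.2, -0.6, -1.7]
width: 0.0616
```

```bash
python3 -c "
from h import *
plan([.4636,.3787,.40],-102.8)
cm=robot.camera_model('wrist'); im,d=robot.get_image('wrist'); cv2.imwrite('pics/w4.png',im);P=cloud(cm,d); np.save('pics/w4P.npy',P)
m=np.all((P[...,:2]>[.38,.28])&(P[...,:2]<[.54,.46]),-1)&(np.abs(P[...,2]-.07)<.012)
Q=P[m]; r=cv2.minAreaRect(Q[:,:2].astype(np.float32)*1000); print(len(Q),r,np.percentile(Q[:,2],[5,50,95]))"
```

```text
t=5.40 pos [0.4813 0.2877 0.4108] xang -102.71 down -1.0000 q [ 0.39  0.32  0.06  1.3  -0.    2.19] F [ 0.2 -0.6 -1.7] w 0.0616
  dp [-84.8  10.8 -37.3] roll 0.002 rows 2.3
8042 ((461.3594055175781, 375.0330810546875), (105.64026641845703, 62.33378982543945), 77.4755859375) [0.06929412 0.07054816 0.0718108 ]
```

View pics/w4.png

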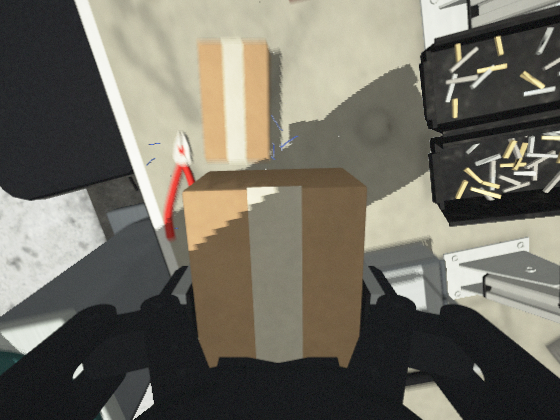

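```bash
python3 -c "
from h import *
plan([.4624,.3797,.27],-102.5)"
```

```text
t=5.45 pos [0.4796 0.2932 0.4105] xang -102.49 down -1.0000 q [0.4  0.33 0.06 1.3  0.   2.19] F [-7.4  6.2 -4.2] w 0.0618
  dp [-80.4 140.8 -35.2] roll 0.000 rows 4.0
```

play_rows:
  dp:
    - [-37, 20, -16]
    - [-76, 40, -33]
    - [-76, 75, -33]
    - [-76, 100, -33]
    - [-76, 110, -33]
  roll: [0, 0, 0, 0, 0]
  fingers: [-1, -1, -1, -1, -1]

```text
clock: 5.87
tool_pos: [0.4656, 0.3676, 0.297]
orientation: [0.44, -0.444, 0.552, -0.552]
wrist_force: [-1.3, -0.3, -3.3]
width: 0.0619
```

play_rows:
  dp:
    - [0, 0, 0]
    - [0, 0, 0]
    - [0, 0, 0]
  roll: [0, 0, 0]
  fingers: [-1, -1, -1]

```text
clock: 6.12
tool_pos: [0.4677, 0.367, 0.3025]
orientation: [-0.442, 0.44, -0.552, 0.553]
wrist_force: [-0.8, 0.1, -2.1]
width: 0.0616
```

```bash
python3 -c "
from h import *
plan([.4624,.3797,.253],-102.5)"
```

```text
t=6.12 pos [0.4677 0.367  0.3025] xang -102.77 down -1.0000 q [ 0.53  0.43 -0.08  1.06 -0.    2.32] F [-0.8  0.1 -2.1] w 0.0616
  dp [-11.1  49.5  -8.1] roll -0.005 rows 1.3
```

play_rows:
  dp:
    - [-5, 10, -4]
    - [-11, 22, -8]
    - [-11, 34, -8]
    - [-11, 42, -8]
    - [-11, 45, -8]
  roll: [0, 0, 0, 0, 0]
  fingers: [-1, -1, -1, -1, -1]

```text
clock: 6.53
tool_pos: [0.4615, 0.3796, 0.2548]
orientation: [0.441, -0.442, 0.552, -0.552]
wrist_force: [-0.3, -0.2, -2.4]
width: 0.0613
```

play_rows:
  dp:
    - [0, 0, 0]
    - [0, 0, 0]
    - [0, 0, 0]
  roll: [0, 0, 0]
  fingers: [-1, -1, -1]

```text
clock: 6.78
tool_pos: [0.4619, 0.3797, 0.2564]
orientation: [-0.442, 0.441, -0.552, 0.552]
wrist_force: [-0.3, -0.1, -2.8]
width: 0.0615
```

```bash
python3 -c "
from h import *
plan([.4624,.3797,.2465],-102.5)
for n in('side','wrist'):
  im,d=robot.get_image(n); cv2.imwrite(f'pics/{n}5.png',im if n=='wrist' else cv2.resize(im[180:330,280:480],(800,600)))"
```

```text
t=6.78 pos [0.4619 0.3797 0.2564] xang -102.74 down -1.0000 q [ 0.55  0.47 -0.15  0.96  0.    2.34] F [-0.3 -0.1 -2.8] w 0.0615
  dp [-0.1  9.9  0.4] roll -0.004 rows 0.2
```

View pics/wrist5.png

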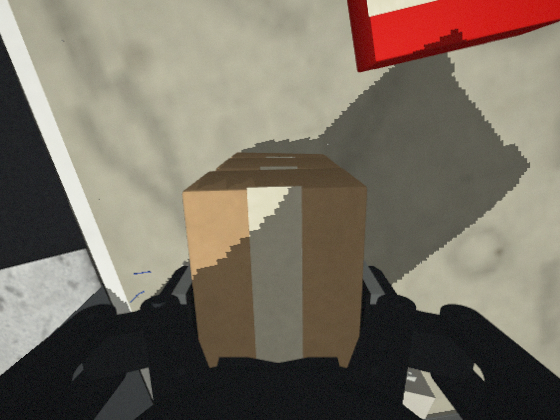

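View pics/side5.png

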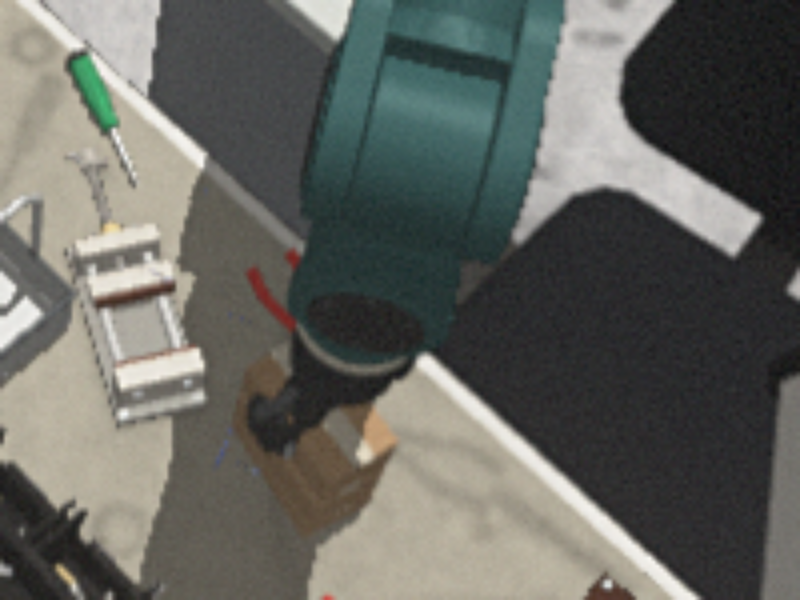

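play_rows:
  dp:
    - [0, 2, 0]
    - [0, 4, 0]
    - [0, 5, 0]
    - [0, 6, 0]
    - [0, 7, 0]
  roll: [0, 0, 0, 0, 0]
  fingers: [-1, -1, -1, -1, -1]

```text
clock: 7.3
tool_pos: [0.4617, 0.3796, 0.2485]
orientation: [0.441, -0.442, 0.552, -0.552]
wrist_force: [0.4, -0.3, -2.1]
width: 0.0616
```

play_rows:
  dp:
    - [0, 0.5, 0]
    - [0, 1, 0]
    - [0, 1.5, 0]
    - [0, 2, 0]
  roll: [0, 0, 0, 0]
  fingers: [-1, -1, -1, -1]

```text
clock: 7.63
tool_pos: [0.4617, 0.3797, 0.2467]
orientation: [0.442, -0.441, 0.552, -0.552]
wrist_force: [1.2, -0.2, -1.8]
width: 0.0614
```

play_rows:
  dp:
    - [0, 0.5, 0]
    - [0, 1, 0]
    - [0, 1, 0]
  roll: [0, 0, 0]
  fingers: [-1, -1, -1]

```text
clock: 7.88
tool_pos: [0.4617, 0.3796, 0.2463]
orientation: [-0.442, 0.441, -0.552, 0.552]
wrist_force: [-3.0, -1.8, 7.0]
width: 0.0612
```

play_rows:
  dp:
    - [0, 0, 0]
    - [0, 0, 0]
    - [0, 0, 0]
    - [0, 0, 0]
    - [0, 0, 0]
  roll: [0, 0, 0, 0, 0]
  fingers: [0.6, 0.8, 1, 1, 1]

```text
clock: 8.3
tool_pos: [0.4617, 0.3797, 0.2456]
orientation: [0.441, -0.442, 0.552, -0.552]
wrist_force: [-1.5, 1.2, -0.9]
width: 0.0852
```

play_rows:
  dp:
    - [0, -10, 0]
    - [0, -30, 0]
    - [0, -65, 0]
    - [0, -105, 0]
    - [0, -145, 0]
  roll: [0, 0, 0, 0, 0]
  fingers: [1, 1, 1, 1, 1]

```text
clock: 8.72
tool_pos: [0.4612, 0.3793, 0.393]
orientation: [0.441, -0.442, 0.552, -0.552]
wrist_force: [1.0, 1.2, 0.1]
width: 0.0854
```

```bash
python3 -c "
from h import *
plan([.50,.25,.40],-92.5)
cm=robot.camera_model('side'); im,d=robot.get_image('side'); cv2.imwrite(f'pics/side6.png',cv2.resize(im[180:330,280:480],(800,600)))
im,d=robot.get_image('wrist'); cv2.imwrite('pics/w6.png',im)
cm=robot.camera_model('wrist');P=cloud(cm,d)
m=np.all((P[...,:2]>[.38,.28])&(P[...,:2]<[.54,.46]),-1)&(np.abs(P[...,2]-.112)<.012)
Q=P[m]; r=cv2.minAreaRect(Q[:,:2].astype(np.float32)*1000); print(len(Q),r,np.percentile(Q[:,2],[5,50,95]))"
```

```text
t=8.72 pos [0.4612 0.3793 0.393 ] xang -102.73 down -1.0000 q [0.55 0.39 0.11 1.29 0.   2.34] F [1.  1.2 0.1] w 0.0854
  dp [117.6  -7.   66.4] roll -0.179 rows 3.3
8908 ((461.4660339355469, 376.13812255859375), (105.88468170166016, 61.962886810302734), 78.90425872802734) [0.10802826 0.10922181 0.11039059]
```

View pics/side6.png

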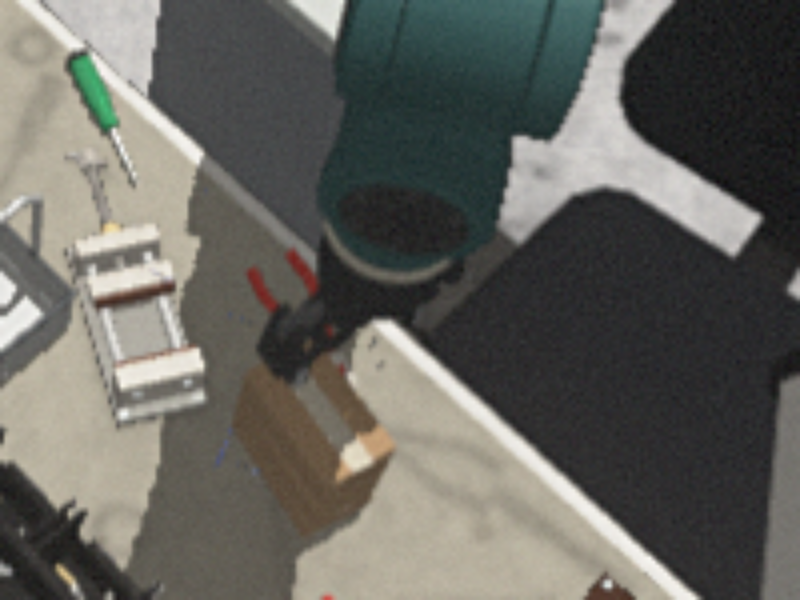

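View pics/w6.png

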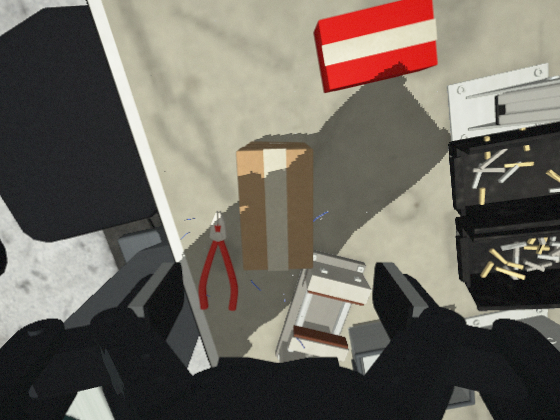

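play_rows:
  dp:
    - [15, 0, 11]
    - [30, 0, 22]
    - [46, 0, 33]
    - [61, 0, 45]
    - [76, 0, 56]
  roll: [-0.12, -0.24, -0.36, -0.48, -0.6]
  fingers: [1, 1, 1, 1, 1]

```text
clock: 9.23
tool_pos: [0.4998, 0.2923, 0.3912]
orientation: [0.586, -0.586, 0.395, -0.395]
wrist_force: [-0.3, 0.1, 0.1]
width: 0.0853
```

play_rows:
  dp:
    - [19, 0, 0]
    - [38, 0, 1]
    - [57, 0, 2]
    - [76, 0, 2]
    - [95, 0, 3]
  roll: [-0.12, -0.24, -0.36, -0.48, -0.6]
  fingers: [1, 1, 1, 1, 1]

```text
clock: 9.65
tool_pos: [0.5375, 0.205, 0.3912]
orientation: [0.677, -0.677, 0.204, -0.205]
wrist_force: [-0.3, 0.9, 0.2]
width: 0.0851
```

```bash
python3 -c "
from h import *
plan([.574,.119,.40],0)"
```

```text
t=9.65 pos [0.5375 0.205  0.3912] xang -33.63 down -1.0000 q [0.22 0.35 0.05 1.27 0.   0.81] F [-0.3  0.9  0.2] w 0.0851
  dp [ 78.   -8.7 -51.4] roll -0.587 rows 4.7
```

play_rows:
  dp:
    - [15, -2, -10]
    - [31, -4, -20]
    - [47, -6, -31]
    - [62, -8, -41]
    - [78, -9, -51]
  roll: [-0.12, -0.24, -0.35, -0.47, -0.59]
  fingers: [1, 1, 1, 1, 1]

```text
clock: 10.07
tool_pos: [0.5737, 0.1192, 0.4004]
orientation: [0.707, -0.707, -0.001, 0.001]
wrist_force: [0.7, 0.1, 0.2]
width: 0.0852
```

play_rows:
  dp:
    - [0, 0, 0]
    - [0, 0, 0]
  roll: [0, 0]
  fingers: [1, 1]

```text
clock: 10.23
tool_pos: [0.5737, 0.1195, 0.4]
orientation: [0.707, -0.707, 0.002, -0.002]
wrist_force: [-0.6, -0.5, 0.2]
width: 0.0854
```

```bash
python3 -c "
from h import *
plan([.574,.119,.40],0)
cm=robot.camera_model('wrist');im,d=robot.get_image('wrist'); cv2.imwrite('pics/w7.png',im)
P=cloud(cm,d); np.save('pics/w7P.npy',P)
m=np.all((P[...,:2]>[.48,.05])&(P[...,:2]<[.66,.19]),-1)&(P[...,2]>.135)&(P[...,2]<.175)
Q=P[m]; print(len(Q),np.percentile(Q[:,2],[5,50,95]),np.percentile(Q[:,0],[1,99]),np.percentile(Q[:,1],[1,50,99]))
b=m&(im.max(2)<70)
Q=P[b]; print('sleeve',len(Q),np.percentile(Q,[2,50,98],axis=0).round(4))"
```

```text
t=10.23 pos [0.5737 0.1195 0.4   ] xang -0.34 down -1.0000 q [0.07 0.37 0.1  1.3  0.   0.07] F [-0.6 -0.5  0.2] w 0.0854
  dp [ 0.3 -0.  -0.5] roll -0.006 rows 0.0
2626 [0.14802952 0.15916482 0.16245598] [0.50578323 0.64143495] [0.11077721 0.11762163 0.12408423]
sleeve 1208 [[0.5544 0.1107 0.1558]
 [0.5746 0.1173 0.1612]
 [0.5962 0.1241 0.163 ]]
```

View pics/w7.png

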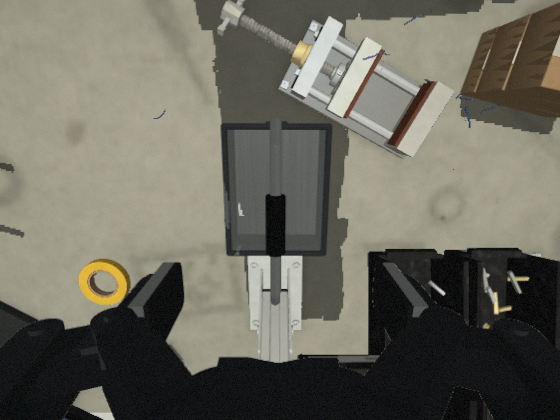

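play_rows:
  dp:
    - [1, 25, -2]
    - [1, 55, -2]
    - [1, 80, -2]
    - [1, 95, -2]
    - [1, 100, -2]
  roll: [0, 0, 0, 0, 0]
  fingers: [1, 1, 1, 1, 1]

```text
clock: 10.7
tool_pos: [0.5735, 0.1189, 0.2975]
orientation: [-0.707, 0.707, -0.003, 0.0]
wrist_force: [0.5, 0.3, -0.3]
width: 0.085
```

play_rows:
  dp:
    - [0, 0, 0]
    - [0, 0, 0]
  roll: [0, 0]
  fingers: [1, 1]

```text
clock: 10.87
tool_pos: [0.5746, 0.1186, 0.3006]
orientation: [0.707, -0.707, 0.001, -0.001]
wrist_force: [0.3, 0.5, -0.6]
width: 0.085
```

```bash
python3 -c "
from h import *
plan([.5753,.1175,.30],0)"
```

```text
t=10.87 pos [0.5746 0.1186 0.3006] xang -0.19 down -1.0000 q [ 0.06  0.42 -0.1   1.05  0.    0.07] F [ 0.3  0.5 -0.6] w 0.0850
  dp [ 0.7  0.6 -1.1] roll -0.003 rows 0.0
```

play_rows:
  dp:
    - [0, 0, -1]
    - [0, 0, -1]
    - [0, 0, -1]
    - [0, 0, -1]
    - [0, 0, -1]
  roll: [0, 0, 0, 0, 0]
  fingers: [0.5, 0, -0.4, -0.6, -0.8]
  force: 50

```text
clock: 11.28
tool_pos: [0.5746, 0.1171, 0.3]
orientation: [0.707, -0.707, 0.001, -0.001]
wrist_force: [-0.4, 0.5, 0.7]
width: 0.0254
```

play_rows:
  dp:
    - [0, 0, 0]
    - [0, 0, 0]
    - [0, 0, 0]
    - [0, 0, 0]
    - [0, 0, 0]
  roll: [0, 0, 0, 0, 0]
  fingers: [-1, -1, -1, -1, -1]

```text
clock: 11.7
tool_pos: [0.5746, 0.1172, 0.2999]
orientation: [0.707, -0.707, 0.001, -0.001]
wrist_force: [-0.3, 0.7, 5.6]
width: 0.0126
```

```bash
python3 -c "
from h import *
plan([.5753,.1175,.40],0)
im,d=robot.get_image('wrist'); cv2.imwrite('pics/w8.png',im)"
```

```text
t=11.70 pos [0.5746 0.1172 0.2999] xang -0.17 down -1.0000 q [ 0.06  0.42 -0.11  1.05  0.    0.07] F [-0.3  0.7  5.6] w 0.0126
  dp [   0.7 -100.1    0.3] roll -0.003 rows 2.4
```

View pics/w8.png

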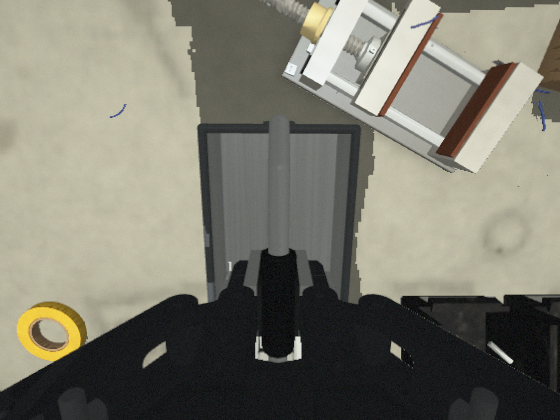

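play_rows:
  dp:
    - [0, -10, 0]
    - [0, -25, 0]
    - [0, -45, 0]
    - [0, -62, 0]
    - [0, -75, 0]
  roll: [0, 0, 0, 0, 0]
  fingers: [-1, -1, -1, -1, -1]

```text
clock: 12.17
tool_pos: [0.5745, 0.117, 0.3764]
orientation: [-0.707, 0.707, -0.001, 0.001]
wrist_force: [-0.9, -0.4, -2.1]
width: 0.0126
```

play_rows:
  dp:
    - [0, 0, -10]
    - [-1, 0, -30]
    - [-2, 0, -55]
    - [-3, 0, -80]
    - [-4, 0, -105]
  roll: [0, 0, 0.02, 0.05, 0.08]
  fingers: [-1, -1, -1, -1, -1]

```text
clock: 12.58
tool_pos: [0.5698, 0.0105, 0.3739]
orientation: [-0.706, 0.707, -0.03, 0.029]
wrist_force: [0.6, 0.1, -1.9]
width: 0.0128
```

```bash
python3 -c "
from h import *
plan([.565,-.124,.375],-4.9)
im,d=robot.get_image('side'); cv2.imwrite('pics/side9.png',cv2.resize(im[80:320,110:430],(800,600)))"
```

```text
t=12.58 pos [0.5698 0.0105 0.3739] xang -4.82 down -1.0000 q [-0.12  0.35 -0.    1.22 -0.   -0.04] F [ 0.6  0.1 -1.9] w 0.0128
  dp [   6.5   -1.1 -134.4] roll 0.001 rows 3.3
```

View pics/side9.png

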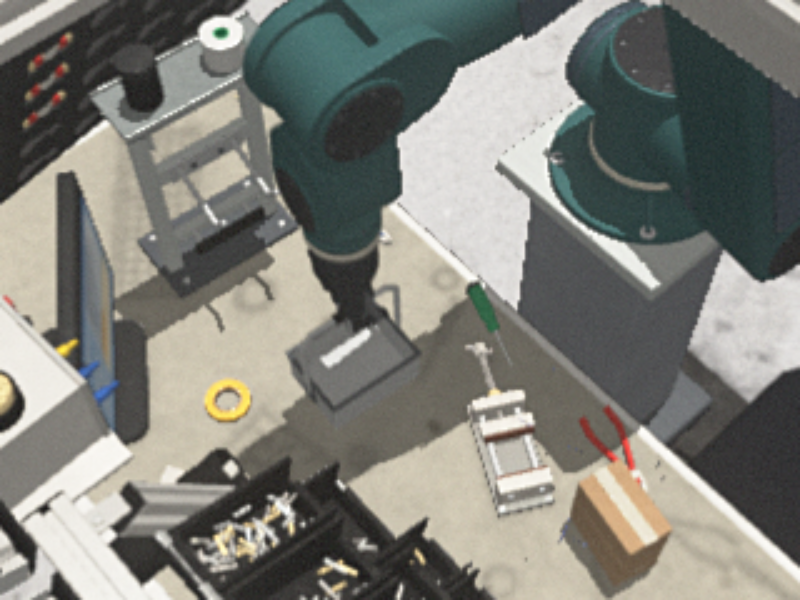

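```bash
python3 - <<'E'
from h import *
s=robot.state(); p=np.array(s['tool_pos']); az=np.arctan2(p[1],p[0]); r=np.array([np.cos(az),np.sin(az)]);t=np.array([-r[1],r[0]])
Q=[]
for n in('side','scene'):
    im,d=robot.get_image(n); cm=robot.camera_model(n); P=cloud(cm,d).reshape(-1,3); P=P[np.isfinite(P[:,0])]
    np.save(f'pics/{n}9P.npy',P); cv2.imwrite(f'pics/{n}9b.png',im); Q.append(P)
Q=np.vstack(Q); d=Q[:,:2]-p[:2]; a=d@r; b=d@t; z=Q[:,2]-p[2]
k=(np.abs(b)<.25)&(a>-.35)&(a<.12)&(z>-.02)
a,b,z=a[k],b[k],z[k]
print("min z rel flange; rows tan, cols rad -.35..+.1")
for bb in np.arange(-.2,.2,.025):
    o=[]
    for aa in np.arange(-.35,.1,.05):
        m=(b>=bb)&(b<bb+.025)&(a>=aa)&(a<aa+.05); o.append(f"{np.percentile(z[m],3):5.2f}" if m.sum()>4 else "  .  ")
    print(f"{bb:6.3f}",*o)
E
```

```text
min z rel flange; rows tan, cols rad -.35..+.1
-0.200   .     .     .     .     .     .     .     .     .  
-0.175   .     .     .     .     .     .     .     .     .  
-0.150   .     .     .     .     .     .     .     .     .  
-0.125   .     .     .     .     .     .     .     .     .  
-0.100   .     .     .     .     .     .     .     .     .  
-0.075   .     .     .     .     .     .    0.31  0.14  0.24
-0.050   .     .    0.32  0.31  0.31  0.30  0.29  0.12  0.10
-0.025   .     .    0.34  0.33  0.32  0.30  0.29 -0.00  0.09
-0.000   .     .    0.35  0.34  0.33  0.31  0.29 -0.01  0.09
 0.025  0.39   .    0.35  0.34  0.32  0.31 -0.01 -0.00  0.11
 0.050  0.39   .    0.34  0.33  0.27  0.22  0.10  0.20  0.22
 0.075  0.39   .    0.28  0.27  0.26   .     .     .     .  
 0.100  0.39  0.28  0.28   .    0.46   .     .     .     .  
 0.125  0.12   .     .     .    0.46   .     .     .     .  
 0.150  0.10  0.24   .     .    0.46   .     .     .     .  
 0.175  0.09  0.23   .     .    0.46   .     .     .     .
```

play_rows:
  dp:
    - [2, 0, -25]
    - [4, 0, -60]
    - [6, 0, -95]
    - [6, 0, -120]
    - [6, 0, -134]
  roll: [0, 0, 0, 0, 0]
  fingers: [-1, -1, -1, -1, -1]

```text
clock: 13.15
tool_pos: [0.5648, -0.1242, 0.3741]
orientation: [-0.706, 0.707, -0.03, 0.029]
wrist_force: [-0.2, 1.0, -2.2]
width: 0.0128
```

play_rows:
  dp:
    - [0, 0, -10]
    - [0, 0, -22]
    - [0, 0, -34]
    - [0, 0, -44]
    - [0, 0, -50]
  roll: [0, 0, 0, 0, 0]
  fingers: [-1, -1, -1, -1, -1]

```text
clock: 13.57
tool_pos: [0.561, -0.1725, 0.3746]
orientation: [-0.706, 0.707, -0.029, 0.029]
wrist_force: [-0.8, -0.1, -1.8]
width: 0.0126
```

```bash
python3 - <<'E'
from h import *
plan([.5609,-.1738,.372],-4.9)
cm=robot.camera_model('wrist');im,d=robot.get_image('wrist'); cv2.imwrite('pics/w10.png',im)
P=cloud(cm,d); np.save('pics/w10P.npy',P)
im,d=robot.get_image('side'); cv2.imwrite('pics/side10.png',cv2.resize(im[80:230,120:320],(800,600),interpolation=cv2.INTER_CUBIC))
im,d=robot.get_image('scene'); cv2.imwrite('pics/scene10.png',cv2.resize(im[120:270,260:460],(800,600),interpolation=cv2.INTER_CUBIC))
E
```

```text
t=13.57 pos [ 0.561  -0.1725  0.3746] xang -4.74 down -1.0000 q [-0.44  0.38  0.04  1.24 -0.   -0.35] F [-0.8 -0.1 -1.8] w 0.0126
  dp [-0.   2.6 -1.3] roll 0.003 rows 0.1
```

View pics/w10.png

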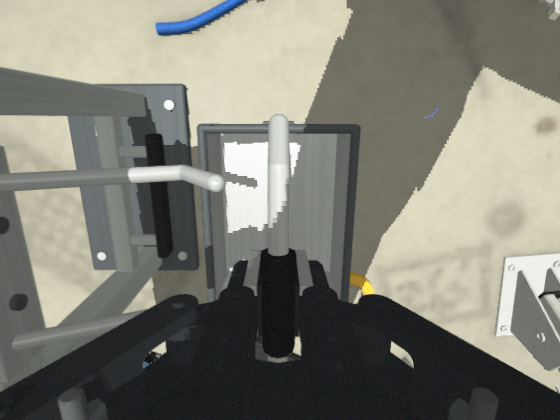

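View pics/side10.png

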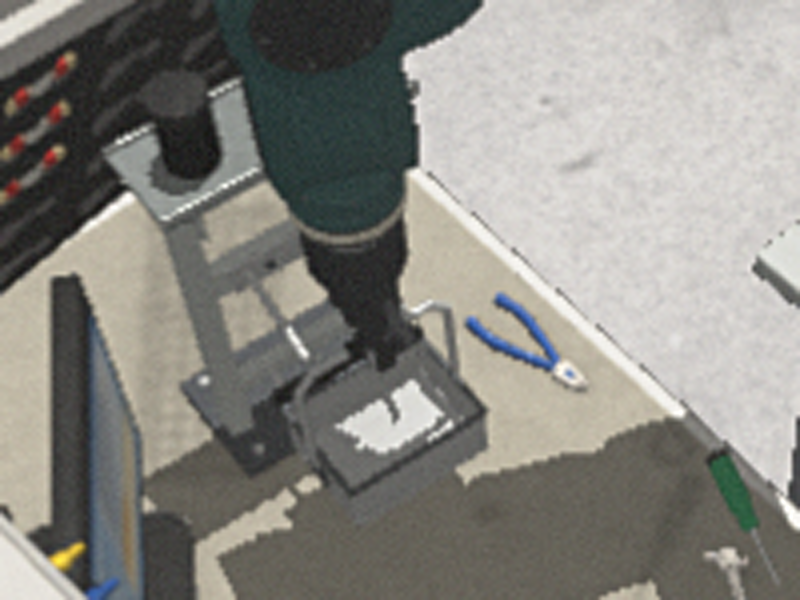

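View pics/scene10.png

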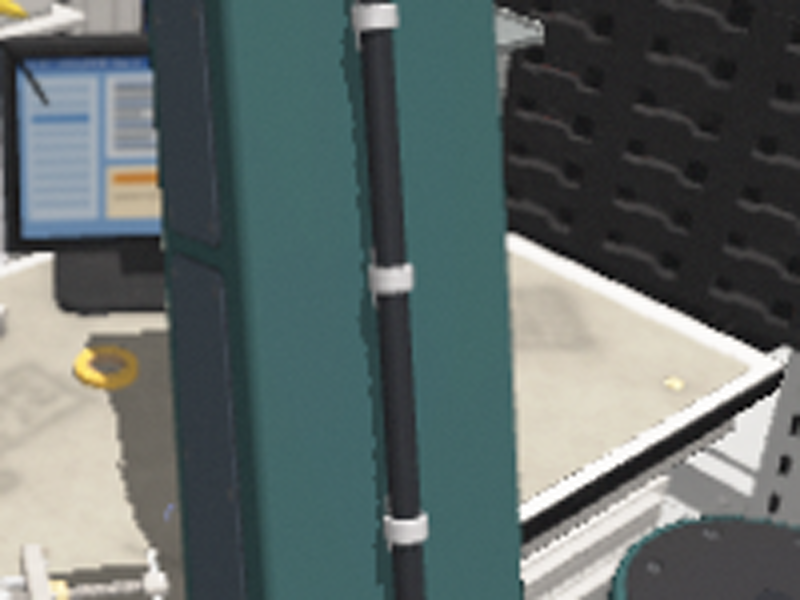

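```bash
python3 - <<'E'
from h import *
P=np.load('pics/w10P.npy')
def near(u,v,k=2):
    Q=P[v-k:v+k+1,u-k:u+k+1].reshape(-1,3); return np.nanmedian(Q,0).round(4)
for nm,u,v in [("tip",216,183),("tip2",220,184),("tip3",212,181),("elbow",182,173),("elb",176,172),("prong",140,175),("prong",100,178),("prong",50,180),("bar",278,150),("bar",279,210),("sleeve",278,270),("left edge",60,95),("le",120,100),("left low",30,340)]:
    print(nm,near(u,v,1 if 'tip' in nm else 2))
A=np.array([.5566,-.2236]); y=np.array([np.cos(np.radians(-4.9)),np.sin(np.radians(-4.9))]); x=np.array([y[1],-y[0]])
for nm,u,v in [("tip",216,183),("elbow",182,173),("prong",140,175),("prong",50,180),("bar",278,150),("bar",279,210)]:
    q=near(u,v,1); print(nm,"hook x",((q[:2]-A)@x*1000).round(1),"y",((q[:2]-A)@y*1000).round(1),"z",((q[2]-.187)*1000).round(1))
E
```

```text
tip [ 0.5156 -0.1948  0.2107]
tip2 [ 0.5163 -0.1932  0.21  ]
tip3 [ 0.5146 -0.1962  0.2104]
elbow [ 0.5138 -0.2164  0.1852]
elb [ 0.5134 -0.2202  0.1829]
prong [ 0.5124 -0.2356  0.1893]
prong [ 0.5113 -0.2519  0.1958]
prong [ 0.5095 -0.2705  0.2026]
bar [ 0.5023 -0.1673  0.2296]
bar [ 0.523  -0.1687  0.2343]
sleeve [ 0.5448 -0.1708  0.2372]
left edge [ 0.4673 -0.2952  0.1419]
le [ 0.4661 -0.2947  0.0664]
left low [ 0.5863 -0.2974  0.21  ]
tip hook x -25.2 y -43.3 z 23.7
elbow hook x -3.4 y -43.3 z -2.2
prong hook x 15.5 y -43.0 z 2.2
prong hook x 50.8 y -42.9 z 15.9
bar hook x -51.5 y -58.9 z 42.6
bar hook x -51.8 y -38.2 z 46.9
```

```bash
python3 -c "
from h import *
plan([.554,-.2074,.372],-4.9)"
```

```text
t=13.72 pos [ 0.561  -0.1718  0.3746] xang -4.77 down -1.0000 q [-0.44  0.38  0.04  1.24  0.   -0.35] F [-0.1  0.9 -2.9] w 0.0129
  dp [ -4.1   2.6 -36.1] roll 0.002 rows 0.9
```

play_rows:
  dp:
    - [-2, 0, -8]
    - [-4, 1, -17]
    - [-4, 2, -26]
    - [-4, 2, -33]
    - [-4, 2, -35]
  roll: [0, 0, 0, 0, 0]
  fingers: [-1, -1, -1, -1, -1]

```text
clock: 14.13
tool_pos: [0.554, -0.2077, 0.3725]
orientation: [-0.706, 0.707, -0.03, 0.03]
wrist_force: [0.4, -0.5, -2.5]
width: 0.0128
```

play_rows:
  dp:
    - [0, 0, 0]
    - [0, 0, 0]
    - [0, 0, 0]
  roll: [0, 0, 0]
  fingers: [-1, -1, -1]

```text
clock: 14.38
tool_pos: [0.5542, -0.2061, 0.3727]
orientation: [0.707, -0.706, 0.029, -0.029]
wrist_force: [0.6, -0.5, -2.0]
width: 0.0125
```

```bash
python3 - <<'E'
from h import *
plan([.554,-.2074,.355],-4.9)
cm=robot.camera_model('wrist');im,d=robot.get_image('wrist'); cv2.imwrite('pics/w11.png',im)
P=cloud(cm,d); np.save('pics/w11P.npy',P)
im,d=robot.get_image('side'); cv2.imwrite('pics/side11.png',cv2.resize(im[80:230,120:320],(800,600),interpolation=cv2.INTER_CUBIC))
E
```

```text
t=14.38 pos [ 0.5542 -0.2061  0.3727] xang -4.75 down -1.0000 q [-0.49  0.39  0.05  1.24  0.   -0.41] F [ 0.6 -0.5 -2. ] w 0.0125
  dp [-0.  17.7 -1.3] roll 0.003 rows 0.4
```

View pics/w11.png

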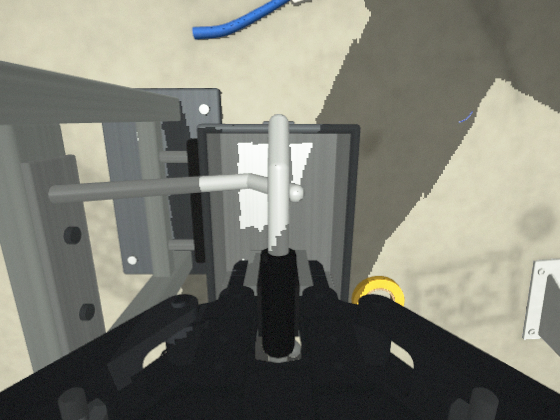

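View pics/side11.png

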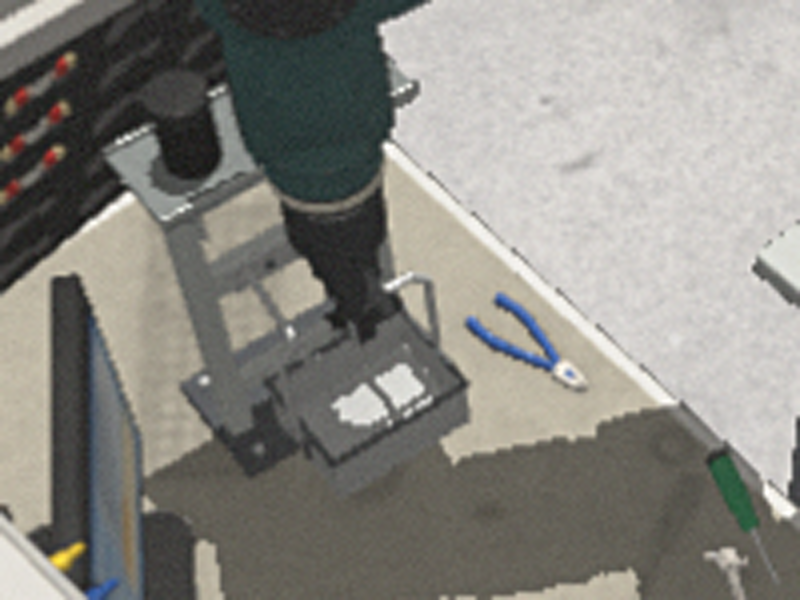

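play_rows:
  dp:
    - [0, 2, -1]
    - [0, 6, -2]
    - [0, 10, -3]
    - [0, 14, -3]
    - [0, 17, -3]
  roll: [0, 0, 0, 0, 0]
  fingers: [-1, -1, -1, -1, -1]

```text
clock: 14.9
tool_pos: [0.5538, -0.2093, 0.355]
orientation: [0.707, -0.706, 0.03, -0.029]
wrist_force: [-0.0, 0.1, -3.5]
width: 0.0126
```

play_rows:
  dp:
    - [0, 1, 0]
    - [0, 2, 0]
    - [0, 3, 0]
    - [0, 3, 0]
  roll: [0, 0, 0, 0]
  fingers: [-1, -1, -1, -1]

```text
clock: 15.23
tool_pos: [0.5539, -0.2093, 0.3526]
orientation: [0.707, -0.706, 0.029, -0.029]
wrist_force: [0.8, -0.6, -2.5]
width: 0.0126
```

play_rows:
  dp:
    - [0, 1, 0]
    - [0, 2, 0]
    - [0, 3, 0]
    - [0, 3, 0]
  roll: [0, 0, 0, 0]
  fingers: [-1, -1, -1, -1]

```text
clock: 15.57
tool_pos: [0.5539, -0.2094, 0.3497]
orientation: [-0.706, 0.707, -0.029, 0.029]
wrist_force: [0.1, -1.7, -2.2]
width: 0.0122
```

play_rows:
  dp:
    - [0, 1, 0]
    - [0, 2, 0]
    - [0, 2, 0]
  roll: [0, 0, 0]
  fingers: [-1, -1, -1]

```text
clock: 15.82
tool_pos: [0.5541, -0.2098, 0.3484]
orientation: [-0.706, 0.707, -0.029, 0.03]
wrist_force: [-0.9, -6.4, 4.7]
width: 0.0127
```

```bash
python3 - <<'E'
from h import *
plan([.554,-.2094,.345],-4.9)
cm=robot.camera_model('wrist');im,d=robot.get_image('wrist'); cv2.imwrite('pics/w12.png',cv2.resize(im[90:300,150:430],(800,600)))
P=cloud(cm,d); np.save('pics/w12P.npy',P)
E
```

```text
t=15.82 pos [ 0.5541 -0.2098  0.3484] xang -4.78 down -1.0000 q [-0.5   0.4   0.    1.17 -0.   -0.42] F [-0.9 -6.4  4.7] w 0.0127
  dp [-0.1  3.4  0.4] roll 0.002 rows 0.1
```

View pics/w12.png

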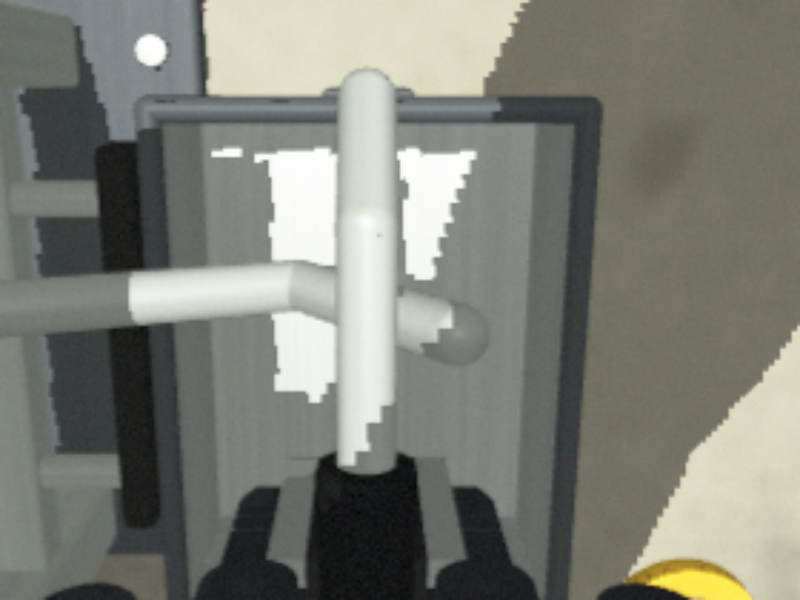

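play_rows:
  dp:
    - [0, 0, -1]
    - [0, 1, -2]
    - [0, 2, -2]
    - [0, 2, -2]
  roll: [0, 0, 0, 0]
  fingers: [-1, -1, -1, -1]

```text
clock: 16.2
tool_pos: [0.5539, -0.2111, 0.3467]
orientation: [-0.706, 0.707, -0.029, 0.03]
wrist_force: [-0.4, 6.3, 10.7]
width: 0.0129
```

```bash
python3 - <<'E'
from h import *
plan([.554,-.2114,.345],-4.9); print(robot.state()['effort'].round(1), robot.state()['torque'].round(2))
E
```

```text
t=16.20 pos [ 0.5539 -0.2111  0.3467] xang -4.72 down -1.0000 q [-0.5   0.4   0.    1.17 -0.   -0.42] F [-0.4  6.3 10.7] w 0.0129
  dp [ 0.1  1.7 -0.3] roll 0.003 rows 0.0
[ -3.5 -68.2  34.6  -0.2   0.9  -0.1] [-1.47  0.08 -0.06]
```

play_rows:
  dp:
    - [0, -0.5, 1]
    - [0, -1, 2]
    - [0, -1, 2]
  roll: [0, 0, 0]
  fingers: [-1, -1, -1]

```text
clock: 16.45
tool_pos: [0.5541, -0.2104, 0.3471]
orientation: [-0.705, 0.708, -0.029, 0.03]
wrist_force: [-0.8, -12.7, 3.7]
width: 0.0126
```

```bash
python3 - <<'E'
from h import *
plan([.554,-.2114,.345],-4.9); print(robot.state()['effort'].round(1), robot.state()['torque'].round(2))
im,d=robot.get_image('side'); cv2.imwrite('pics/side13.png',cv2.resize(im[80:230,120:320],(800,600),interpolation=cv2.INTER_CUBIC))
E
```

```text
t=16.45 pos [ 0.5541 -0.2104  0.3471] xang -4.81 down -1.0000 q [-0.5   0.4   0.    1.17 -0.   -0.42] F [ -0.8 -12.7   3.7] w 0.0126
  dp [ 0.   2.1 -1. ] roll 0.002 rows 0.1
[  7.7 -74.   34.1   1.9   3.    0. ] [-2.32  0.29  0.02]
```

View pics/side13.png

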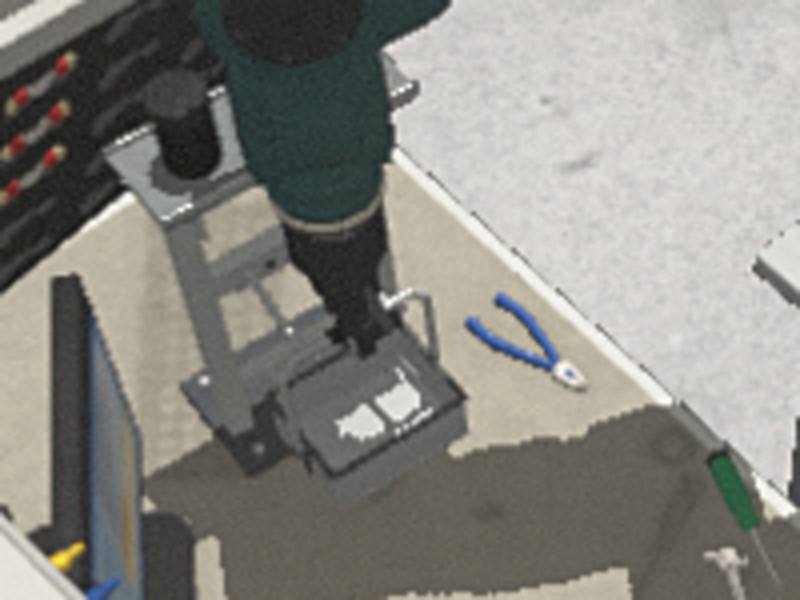

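play_rows:
  dp:
    - [0, 0, 0]
    - [0, 0, 0]
    - [0, 0, 0]
    - [0, 0, 0]
    - [0, 0, 0]
  roll: [0, 0, 0, 0, 0]
  fingers: [-0.7, -0.64, -0.58, -0.52, -0.46]
  force: 20

```text
clock: 16.92
tool_pos: [0.5538, -0.2093, 0.3464]
orientation: [0.707, -0.706, 0.029, -0.029]
wrist_force: [0.4, -3.4, -1.6]
width: 0.0228
```

play_rows:
  dp:
    - [0, 0, 0]
    - [0, 0, 0]
    - [0, 0, 0]
    - [0, 0, 0]
    - [0, 0, 0]
  roll: [0, 0, 0, 0, 0]
  fingers: [-0.38, -0.3, -0.22, -0.14, -0.06]

```text
clock: 17.33
tool_pos: [0.5538, -0.2093, 0.3466]
orientation: [0.707, -0.706, 0.029, -0.029]
wrist_force: [-0.4, -2.0, -1.6]
width: 0.0402
```

```bash
python3 - <<'E'
from h import *
plan([.554,-.2094,.345],-4.9)
cm=robot.camera_model('wrist');im,d=robot.get_image('wrist'); cv2.imwrite('pics/w14.png',cv2.resize(im[90:300,150:430],(800,600)))
E
```

```text
t=17.33 pos [ 0.5538 -0.2093  0.3466] xang -4.75 down -1.0000 q [-0.5   0.4  -0.    1.17  0.   -0.42] F [-0.4 -2.  -1.6] w 0.0402
  dp [ 0.2  1.6 -0.1] roll 0.003 rows 0.0
```

View pics/w14.png

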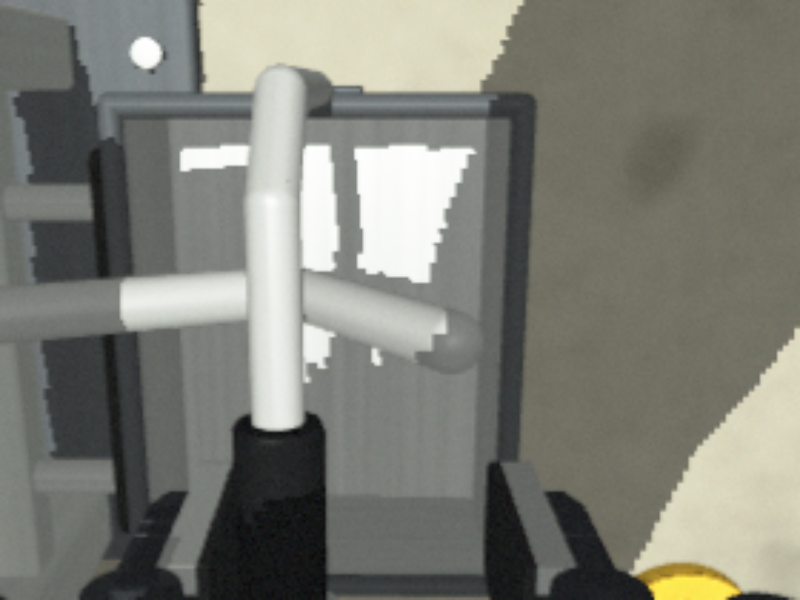

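play_rows:
  dp:
    - [0, 0, 0]
    - [0, 0, 0]
    - [0, 0, 0]
    - [0, 0, 0]
    - [0, 0, 0]
  roll: [0, 0, 0, 0, 0]
  fingers: [0.05, 0.15, 0.25, 0.35, 0.4]

```text
clock: 17.8
tool_pos: [0.5539, -0.2092, 0.3467]
orientation: [0.707, -0.706, 0.029, -0.029]
wrist_force: [1.5, -0.2, 0.1]
width: 0.0596
```

play_rows:
  dp:
    - [0, 0, 0]
    - [0, 0, 0]
    - [0, 0, 0]
  roll: [0, 0, 0]
  fingers: [0.45, 0.45, 0.45]

```text
clock: 18.05
tool_pos: [0.5539, -0.2093, 0.3467]
orientation: [0.707, -0.706, 0.029, -0.029]
wrist_force: [0.1, -0.2, -0.3]
width: 0.062
```

```bash
python3 - <<'E'
from h import *
plan([.554,-.2094,.345],-4.9)
cm=robot.camera_model('wrist');im,d=robot.get_image('wrist'); cv2.imwrite('pics/w15.png',im)
P=cloud(cm,d)
S=np.array([.5533,-.2233]);y=np.array([np.cos(np.radians(-4.9)),np.sin(np.radians(-4.9))]); x=np.array([y[1],-y[0]])
m=(im.max(2)<60)
for u,v in[(247,200),(247,220),(247,260),(247,280)]:
    q=np.nanmedian(P[v-2:v+3,u-2:u+3].reshape(-1,3),0); print(u,v,q.round(4),"hook",((q[:2]-S)@x*1000).round(1),((q[:2]-S)@y*1000).round(1),((q[2]-.187)*1000).round(1))
E
```

```text
t=18.05 pos [ 0.5539 -0.2093  0.3467] xang -4.75 down -1.0000 q [-0.5   0.4  -0.    1.17  0.   -0.42] F [ 0.1 -0.2 -0.3] w 0.0620
  dp [ 0.1  1.7 -0.1] roll 0.003 rows 0.0
247 200 [ 0.515  -0.2182  0.1906] hook -1.8 -38.6 3.6
247 220 [ 0.5234 -0.2192  0.1908] hook -1.6 -30.1 3.8
247 260 [ 0.5396 -0.2208  0.1936] hook -1.3 -13.9 6.6
247 280 [ 0.5486 -0.2217  0.1939] hook -1.2 -4.8 6.9
```

View pics/w15.png

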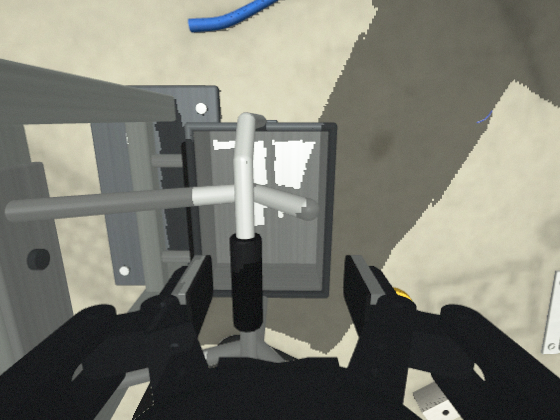

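play_rows:
  dp:
    - [0, -8, 0]
    - [0, -20, 0]
    - [0, -35, 0]
    - [0, -50, 0]
    - [0, -62, 0]
  roll: [0, 0, 0, 0, 0]
  fingers: [0.45, 0.45, 0.45, 0.45, 0.45]

```text
clock: 18.52
tool_pos: [0.5538, -0.2093, 0.4104]
orientation: [-0.706, 0.707, -0.029, 0.03]
wrist_force: [-0.1, 0.5, -0.1]
width: 0.0617
```

play_rows:
  dp:
    - [0, 0, 10]
    - [0, -5, 35]
    - [0, -15, 70]
    - [0, -25, 105]
    - [0, -30, 140]
  roll: [0, 0, 0, 0, 0]
  fingers: [0.45, 0.45, 0.45, 0.45, 0.45]

```text
clock: 18.93
tool_pos: [0.5652, -0.0678, 0.4393]
orientation: [0.706, -0.706, 0.029, -0.03]
wrist_force: [0.9, 0.0, -0.3]
width: 0.0618
```

play_rows:
  dp:
    - [0, 0, 0]
    - [0, 0, 0]
    - [0, 0, 0]
    - [0, 0, 0]
    - [0, 0, 0]
  roll: [0, 0, 0, 0, 0]
  fingers: [0.45, 0.45, 0.45, 0.45, 0.45]

```text
clock: 19.35
tool_pos: [0.5654, -0.0706, 0.4383]
orientation: [0.707, -0.706, 0.03, -0.03]
wrist_force: [-0.4, 0.0, -0.2]
width: 0.0618
```

```bash
python3 - <<'E'
from h import *
plan([.554,-.0,.345],-4.9)
S=np.array([.5533,-.2233]);y=np.array([np.cos(np.radians(-4.9)),np.sin(np.radians(-4.9))]); x=np.array([y[1],-y[0]])
for i in range(2):
    cm=robot.camera_model('wrist');im,d=robot.get_image('wrist')
    P=cloud(cm,d); H=np.dstack([(P[...,:2]-S)@x,(P[...,:2]-S)@y,P[...,2]-.187])
    m=(np.abs(H[...,0])<.03)&(np.abs(H[...,1])<.03)&(H[...,2]>-.012)&(H[...,2]<.02)&(im.max(2)<70)
    print(m.sum(),np.percentile(H[m],[3,50,97],axis=0).round(4).tolist())
cv2.imwrite('pics/w16.png',im)
im,d=robot.get_image('side'); cv2.imwrite('pics/side16.png',cv2.resize(im[80:380,110:510],(800,600),interpolation=cv2.INTER_CUBIC))
P=cloud(robot.camera_model('side'),d)
m=np.all((P[...,:2]>[.38,.28])&(P[...,:2]<[.54,.46]),-1)&(np.abs(P[...,2]-.112)<.008)
Q=P[m]; r=cv2.minAreaRect(Q[:,:2].astype(np.float32)*1000); print(len(Q),r,np.median(Q[:,2]))
E
```

```text
t=19.35 pos [ 0.5654 -0.0706  0.4383] xang -4.83 down -1.0000 q [-0.27  0.34  0.15  1.38 -0.   -0.18] F [-0.4  0.  -0.2] w 0.0618
  dp [-17.3  93.3  69.4] roll 0.001 rows 2.9
1374 [[-0.0075, -0.0214, -0.0021], [-0.0041, -0.0015, 0.0053], [0.0041, 0.0197, 0.0076]]
1374 [[-0.0075, -0.0213, -0.0023], [-0.0042, -0.0014, 0.0053], [0.0039, 0.0198, 0.0075]]
721 ((462.1107482910156, 372.991455078125), (107.201171875, 65.06080627441406), 78.26171112060547) 0.11156153292698767
```

View pics/w16.png

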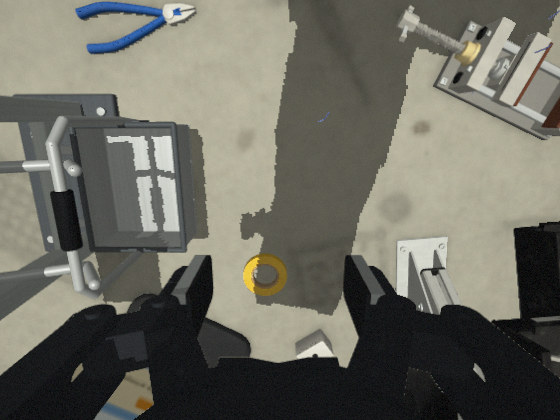

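View pics/side16.png

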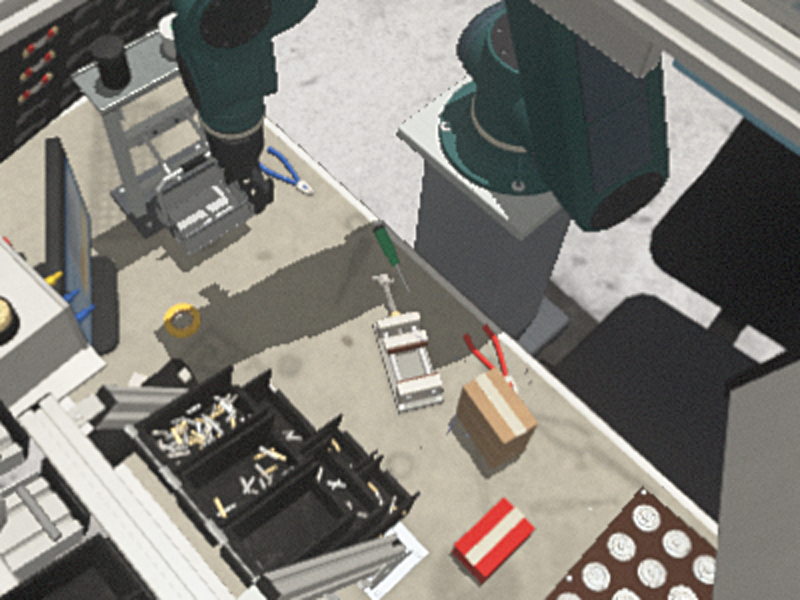

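```bash
python3 -c "
from h import *
print(robot.close_job()); print(robot.state()['clock'])"
```

```text
the job is handed in; nothing more can be done
None
the job is handed in; nothing more can be done
```

The carton is on the pile and the basket hangs by its handle on both prongs of the hook. I handed the job in at about 19.5 s of the 66 s allowed; no verdict was reported.

- **Carton:** I drew it out along the bench from under the hook, re-gripped it near its middle, and lowered it onto the pile until the first touch, about 7 N at the wrist. The last look put its centre within about 2 mm of the pile's and its long side within about 1.5° of parallel.
- **Basket:** I gripped the sleeve, passed the bar over the tips about 42 mm above the seat, and lowered it onto the upturned prongs. I then opened the fingers slowly so the bar slid down into the troughs. My last two pictures put the sleeve within about 5 mm of the hook's middle in every direction, and the reading did not change between them.
- **Lean not done:** the moves offered only shifts and a turn about the finger axis, so I could not lean the hand 30 to 45 degrees. I kept it pointing straight down and let go about 14 mm outside the seat, which I estimated left only a few millimetres to the shelf edge.
- **Odd reading:** while the bar pressed on the prongs, the sideways wrist force flipped between about +6 and -13 N. I took this for friction on the slope. It went away on release, and I saw no sign that the arm touched the shelf.
- **Bystanders:** I did not touch the tools, the tape or the red look-alike, and they look unmoved in the last pictures. I did not measure their positions.

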